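# Load the parts dryer with freshly painted boards

## Task

Load the parts dryer: take the tray puller from its stand, hook it into the finger hole of the dryer's tray, draw the tray right out with it, and put the puller back hanging in its stand. Set every painting board that is on the bench into the tray, each with one end of its base sheet tucked under the lip along the tray's back and then swung down flat behind the tray's front edge, side by side; then push the tray fully home and press the start button. Keep the boards right way up, and leave the two paint jars where they are.

Things in the scene. Friction and masses are not known exactly. Their poses are not given: they have to be found in the camera images.
- tray (a joint): the dryer's sliding tray: m drawn out (0 = home, stop at 0.17); slides along tray_seat's -x, towards the robot; stays where left; about 5 N of friction, so a firm push on anything in it moves it. Drawn out 0.14 or more it is clear of the hood
- tray_seat (a point): middle of the tray's flat floor (top face, 30 mm above the bench); x points horizontally into the dryer, y left, z up. Front edge 10 mm high, inner face x = -58 mm, 4 mm thick; back wall inner face x = +58 mm; side walls 10 mm high, inner faces y = +-132 mm. Boards lie with long side along x: 6 mm to spare between front edge and back wall; three fit side by side
- tray_lip (a point): front lower edge of the lip, at mid width: a strip along the whole back of the tray, at x = +42 mm, 11 mm above the floor of tray_seat (same axes). The lip is 3 mm thick and reaches back to the back wall, 16 mm behind this point, so a board's 4 mm sheet slips under it slightly tilted
- hood_edge (a point): middle of the top front edge of the dryer's fixed clear hood, 111 mm above the bench; the hood covers the shut tray, 300 mm wide, ceiling 105 mm above the bench. Axes as tray_seat
- tray_hole (a point): centre of the round 31 mm finger hole in the flat pull tab at the tray's front, on the tab's top face, 30 mm above the bench, at x = -115 mm, y = 0 of tray_seat, same axes. Tab 4 mm thick, 70 mm wide, ending in a rolled rim 8 mm thick (centred 28 mm above the bench) whose front is 28 mm ahead (-x) of this point; nothing below it but the bench
- puller_grip (a point): the tray puller, a hand hook, upright in its stand; centre of its upright wooden handle, 14 (x) x 24 (y) x 50 mm tall; z up. Below it a steel guard disc 44 mm across (top 25, underside 29 mm below this point), then an 8 mm round rod on the axis, its foot bent into a toe pointing to its own -x. 0.09 kg
- puller_tip (a point): lower end of the puller's rod, on its axis, 91 mm below puller_grip, same axes. The toe ends 13 mm from the axis at -x, is 8 mm high, its underside level with this point
- stand_hole (a point): centre, on the top face, of the round 33 mm hole in the puller's fixed wooden stand (74 x 74 mm, top face 70 mm above the bench). Rod and toe hang through the hole and the guard disc lies on the top face; puller_grip is then 29 mm above this level
- start_top (a point): centre of the top of the dryer's round white start button (28 mm across, in a black housing) on the control pod at the left of the dryer; pressed straight down, 6 mm travel, about 5 N, springs back
- start (a joint): travel of the start button, m pressed down (0 to 0.006)
- board1_grip (a point): a painting board; bar centre, 52 mm above the underside. Metal base sheet 110 (x) x 76 (y) x 4 mm, both ends alike; on it, centred, a card pad 62 (x) x 70 x 12 mm with small painted parts up to 32 mm above the underside; across the middle a wooden carrying bar 10 (x) x 64 (y) x 12 (z) mm on two posts, top 58 mm above the underside. z up. 0.14 to 0.28 kg. Two or three boards are present
- board2_grip (a point): as board1_grip, another board
- board3_grip (a point): as board1_grip, another board
- jar1: bystander: grey paint jar with white cap, 38 mm across, 48 mm tall; origin under its centre
- jar2: bystander: glass jar with black cap, 44 mm across, 60 mm tall; origin under its centre
Mind the look-alikes: they are no part of the job. Of the things like the part that bears puller_grip, leave any that is red or yellow; of the rest the smaller one is meant.

How it is judged:
By the outcome, as a careful person would: the job done as asked, in the order asked, and still so for the second after the job is handed in, with the robot touching nothing.
Of board1, board2, board3 only 2 to 3 are there at a start; the rules pass over those that are not, and their reading is None.
At some moment in a run one of board1, board2, board3 may be knocked a few centimetres aside while the robot is not near it.
It also fails if it takes over 208 s, if anything falls off the work surface, if the arm or the gripper's body presses on something with over 40 N, if the wrist force passes 120 N, or if a joint passes its speed limit or range.

## Robot

A 7-joint arm with a two-finger parallel gripper is mounted at the origin on the work surface. World frame = base frame: x ahead of the robot, y to its left, z up, the work surface at z = 0. Lengths are in m, angles in rad, forces in N, time in s.
With the tool pointing down it reaches from about 0.425 to 0.95 m from the base axis. Payload 4.7 kg.
Tool frame: the origin (TCP) lies on the centre line of the jaws, within the pads' length; the fingertips stand robot.nose_length ahead of it and the grasp point (between the pads) lies 8 mm behind it (robot.nose_length is the distance from the TCP to the fingertips, in m); z points along the fingers, x is the direction in which the jaws open and shut, and the axes are right-handed (so a half turn about z gives the same grasp; the last joint's range is limited). The gripper opens to 85 mm and grips with 20 to 120 N. Pads are 22 mm wide; open, the fingers measure 114 mm over their backs; the gripper's body (76 mm by 85 mm) begins 54 mm behind the grasp point. The pads swing forward as they close: fully open they stand 13 mm farther back than shut.
Start: joints at [1.3, 0.469, -0.049, 1.532, 0.024, 1.141, -0.082], TCP at [0.162, -0.655, 0.242] pointing down, gripper open.
Joint ranges: [-2.59, 2.59], [-0.33, 1.99], [-1.39, 1.29], [0.1, 2.45], [-1.04, 4.18], [0.21, 1.99], [-2.66, 2.66]. Speed limits (rad/s): [2.57, 2.57, 3.14, 3.14, 3.14, 3.14, 3.14].

## Interface

Orientations are given as [roll, pitch, yaw] about the fixed x, y, z axes, in that order (R = Rz(yaw) Ry(pitch) Rx(roll)).
In Python, from plant import robot gives the robot as it stands. Calls block until the motion is done:
- robot.goto(position, orientation): joint-space move of the TCP to a pose.
- robot.move_straight(position, vel=0.15, attitude=None, contact_N=None): straight line of the TCP; attitude=None keeps the orientation; vel is the mean speed in m/s. With contact_N (N) it stops when the force on the tool has changed by that much, and returns True; else False.
- robot.move_joints(angles): joint-space move.
- robot.grip(opening, strength=None): opening from 0.0 (shut) to 1.0 (fully open); strength is the grip in N (None keeps the last); returns when the fingers have stopped.
- robot.sleep(seconds).
- robot.inverse_kinematics(position, orientation): joint angles nearest the present ones, or None.
- robot.sense(): the state.
- robot.grab_frame(name): name is "side" or "top" or "wrist"; returns a dict with "image" (480x640x3 uint8, red, green, blue), "range_z" (480x640 float32, m along the optical axis (not along the pixel's ray), 0 where there is no reading), "fx", "fy", "cx", "cy" (pixels), "dist_coeffs" ([k1, k2, p1, p2, k3] as OpenCV has them; the pictures are not rectified), "R" (3x3) and "t" (3): a world point X has camera coordinates R X + t. Camera axes: x right, y down, z forward; pixel columns grow to the right and rows downward; lengths in m; the calibration is good to about 2 mm. A picture is of the moment at which its call begins.
A pose or a line that the arm cannot do raises robot.IKError and nothing moves.
- robot.close_job(): hands the job in, once; it reports no verdict.
The state is a dict: "t": time; "joint_pos": joint angles; "joint_velocities": joint speeds; "effort": joint torques, N m; "tcp_pos": TCP position; "tcp_rot": TCP orientation; "wrist_force": force on the tool from outside, world axes, zero at the start; "torque": the same for the moment, N m; "opening": opening from 0.0 (shut) to 1.0 (fully open).
Only numpy, scipy, OpenCV 4.12 (cv2) and the standard library are available. Lean on these libraries where they do the work, as an engineer would, in place of code of your own. Each camera call takes 0.05 s, during which the arm holds its last target.

## Working session

There is one attempt and no reset: what is moved stays moved. The work goes in short steps, each a Python script; the robot and the scene stay as the last script left them, time stands still between calls to the robot, and variables do not carry over. Pictures are saved under pics/ and viewed, and the job is handed in when it is done.

```bash
ls; mkdir -p pics
python3 - <<'E'
from plant import robot
import cv2
print({k:(v if not hasattr(v,'__len__') else [round(float(a),3) for a in __import__('numpy').ravel(v)]) for k,v in robot.sense().items()}, robot.nose_length)
for n in ("side","top","wrist"):
    f=robot.grab_frame(n); cv2.imwrite(f"pics/{n}0.png",f["image"][:,:,::-1]); print(n,f["fx"],f["fy"],f["cx"],f["cy"],f["dist_coeffs"],f["R"],f["t"],(f["range_z"]>0).mean())
E
```

```text
pics
{'t': 0.0, 'joint_pos': [1.3, 0.469, -0.049, 1.534, 0.024, 1.141, -0.082], 'joint_velocities': [0.0, 0.0, 0.0, 0.0, -0.001, -0.0, 0.001], 'effort': [-0.001, -51.032, -0.047, -23.772, 0.011, 0.008, -0.0], 'tcp_pos': [0.162, -0.655, 0.241], 'tcp_rot': [3.142, 0.002, -1.329], 'wrist_force': [-0.606, 0.212, -0.194], 'torque': [-0.018, -0.018, -0.001], 'opening': 0.9979965638478707} 0.011
side 451.454126049868 451.454126049868 317.5177757535971 238.57169020579775 [-0.06712681  0.          0.          0.          0.        ] [[ 0.99749221 -0.06912465 -0.0152009 ]
 [-0.04699773 -0.48632232 -0.87251465]
 [ 0.05291973  0.87104098 -0.48835143]] [-0.52154411  0.13610141  1.17966322] 0.996025390625
top 539.4908995019917 539.4908995019917 308.18025090643704 243.42986056592156 [-0.16417246  0.          0.          0.          0.        ] [[-0.02613924 -0.99948286 -0.01872816]
 [-0.98369281  0.02905215 -0.17749487]
 [ 0.17794717  0.01378317 -0.98394351]] [0.04728811 0.54647638 1.65600363] 0.9958170572916667
wrist 384.46592501302683 384.46592501302683 320.861813489384 236.52445079755523 [-0.04809539  0.          0.          0.          0.        ] [[ 0.23986248 -0.97080543 -0.00167846]
 [-0.91907414 -0.22763711  0.32168941]
 [-0.31267991 -0.07561859 -0.94684376]] [-0.67411424 -0.04228161  0.38167458] 0.996123046875
```

View pics/top0.png

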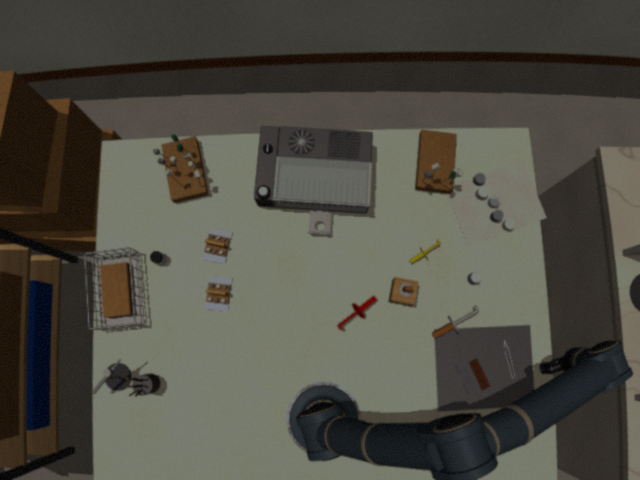

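View pics/side0.png

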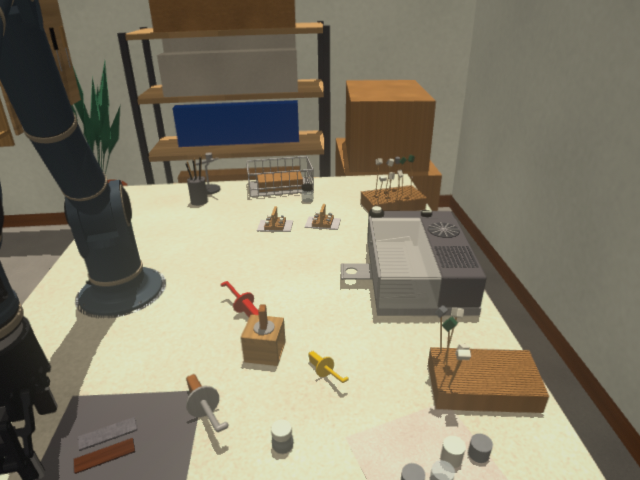

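View pics/wrist0.png

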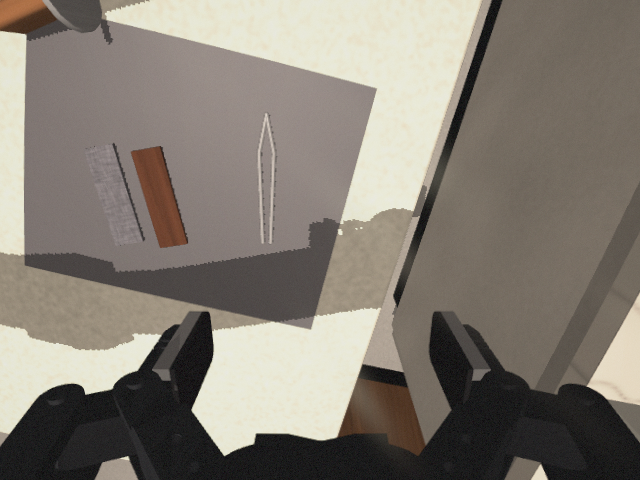

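Candidates for the puller in the top view: (405,290) upright in the wooden stand, red at (357,312), yellow at (425,251), and a larger brown one lying at (455,322). By the description I choose the one at (405,290). Boards are at (217,245) and (217,293), and the tray tab is at (320,222). Next I'll check close crops.

```bash
cat > h.py <<'E'
import numpy as np, cv2
from plant import robot
from scipy.spatial.transform import Rotation as Rot
def ray(f,uv):
    K=np.array([[f["fx"],0,f["cx"]],[0,f["fy"],f["cy"]],[0,0,1]])
    p=cv2.undistortPoints(np.array(uv,float).reshape(-1,1,2),K,np.array(f["dist_coeffs"])).reshape(-1,2)
    R=np.array(f["R"]);t=np.array(f["t"])
    d=np.c_[p,np.ones(len(p))]@R
    return -R.T@t,d
def onplane(f,uv,z):
    o,d=ray(f,uv); return o+d*((z-o[2])/d[:,2])[:,None]
def tri(f1,uv1,f2,uv2):
    o1,d1=ray(f1,uv1);o2,d2=ray(f2,uv2);out=[]
    for a,b in zip(d1,d2):
        s=np.linalg.lstsq(np.c_[a,-b],o2-o1,rcond=None)[0]
        P=o1+a*s[0];Q=o2+b*s[1]; out.append(np.r_[(P+Q)/2,np.linalg.norm(P-Q)])
    return np.array(out)
def cloud(f):
    v,u=np.mgrid[0:480,0:640]
    K=np.array([[f["fx"],0,f["cx"]],[0,f["fy"],f["cy"]],[0,0,1]])
    p=cv2.undistortPoints(np.stack([u,v],-1).reshape(-1,1,2).astype(float),K,np.array(f["dist_coeffs"])).reshape(480,640,2)
    z=f["range_z"]; c=np.dstack([p[...,0]*z,p[...,1]*z,z])
    return (c-np.array(f["t"]))@np.array(f["R"])
def proj(f,X):
    K=np.array([[f["fx"],0,f["cx"]],[0,f["fy"],f["cy"]],[0,0,1]])
    return cv2.projectPoints(np.array(X,float).reshape(-1,3),cv2.Rodrigues(np.array(f["R"]))[0],np.array(f["t"]),K,np.array(f["dist_coeffs"]))[0].reshape(-1,2)
def save(img,name): cv2.imwrite(f"pics/{name}.png",np.ascontiguousarray(img[:,:,::-1]))
def crop(img,x0,y0,x1,y1,s): return cv2.resize(np.ascontiguousarray(img[y0:y1,x0:x1]),None,fx=s,fy=s,interpolation=cv2.INTER_CUBIC)
E
python3 - <<'E'
from h import *
f=robot.grab_frame("top");s=robot.grab_frame("side")
im=f["image"]
save(crop(im,60,210,260,330,4),"b_top"); save(crop(im,300,200,500,350,4),"p_top"); save(crop(im,240,110,400,240,5),"d_top")
C=cloud(f)
for n,u,v in [("handle",405,289),("stand",397,297),("tab",320,222),("bench",300,260),("b1",217,245),("b2",217,293),("jar",475,278),("jar2",157,257),("basketthing",117,290),("button",263,192)]:
    print(n,C[v,u].round(3))
E
```

```text
handle [ 0.387 -0.253  0.128]
stand [ 0.369 -0.238  0.062]
tab [ 0.627 -0.008 -0.002]
bench [0.503 0.061 0.   ]
b1 [0.559 0.331 0.004]
b2 [0.397 0.32  0.061]
jar [ 0.421 -0.493  0.047]
jar2 [0.517 0.516 0.055]
basketthing [0.415 0.652 0.04 ]
button [0.698 0.166 0.131]
```

Run:
```python
from h import *
s=robot.grab_frame("side")
im=s["image"]
save(crop(im,180,140,380,260,4),"b_side"); save(crop(im,200,270,360,390,5),"p_side")
```

```text
(no output)
```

View pics/b_top.png

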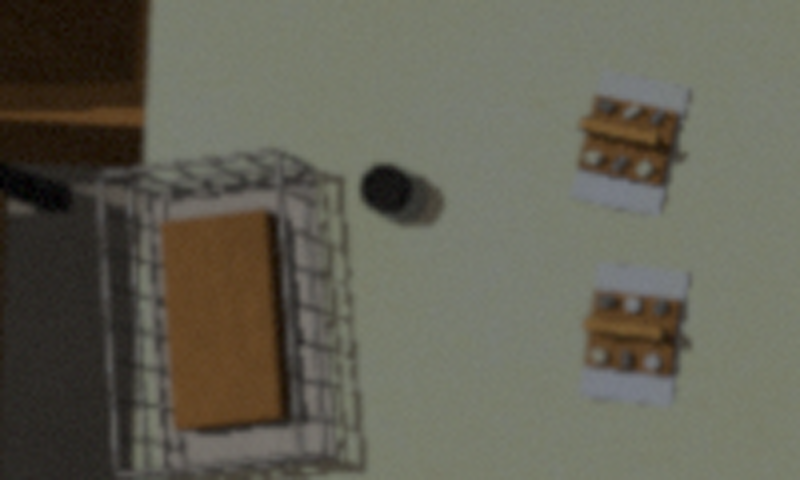

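View pics/p_top.png

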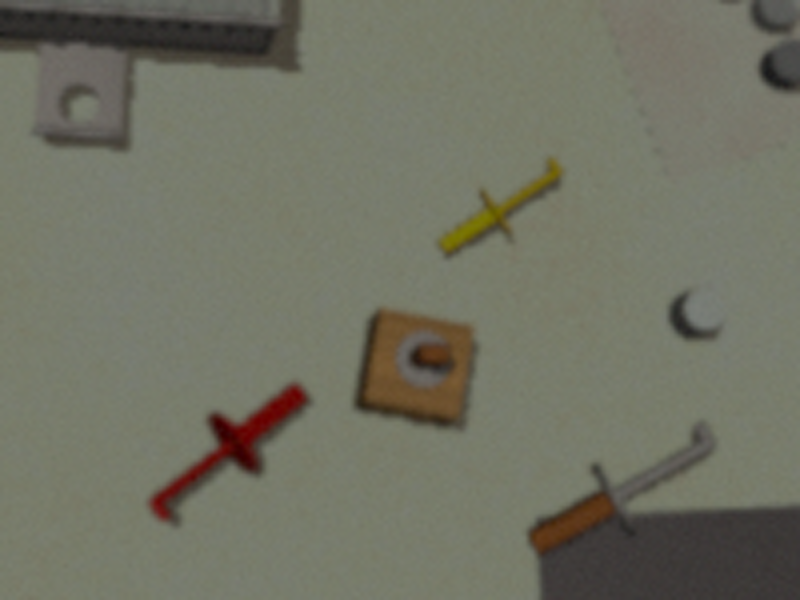

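View pics/d_top.png

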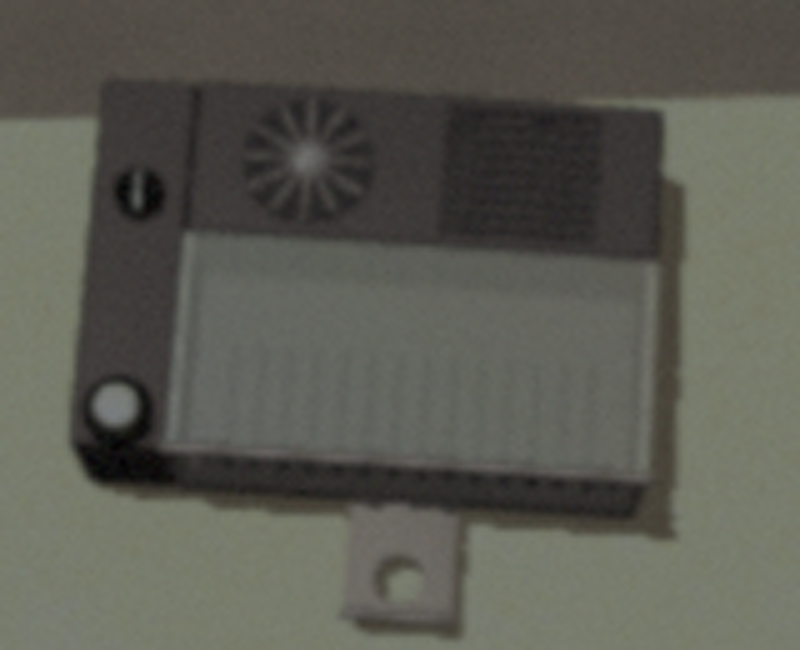

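View pics/b_side.png

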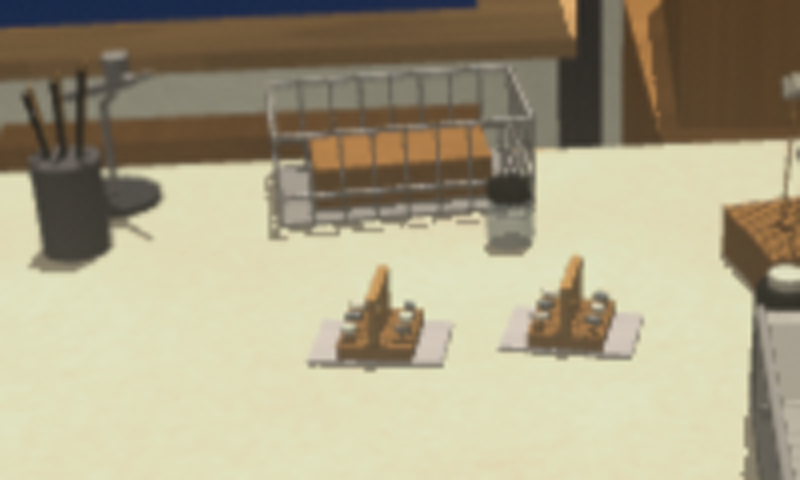

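View pics/p_side.png

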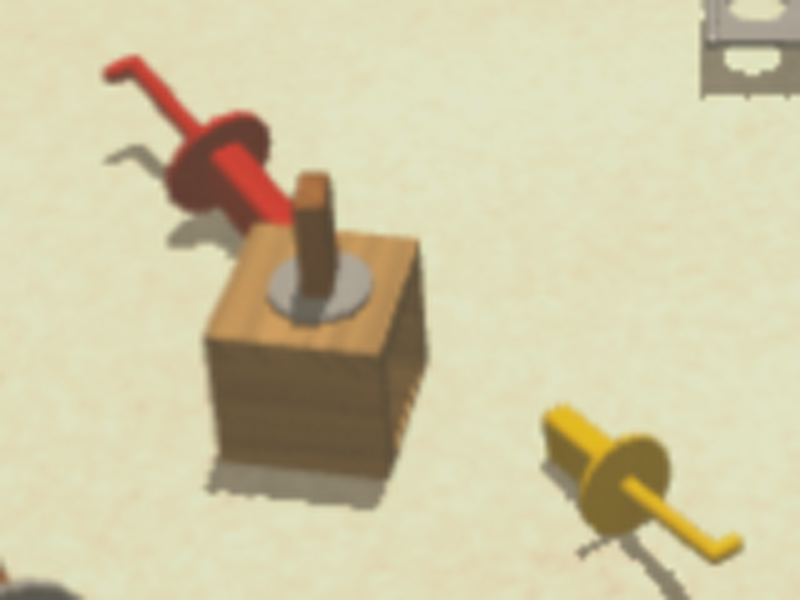

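Two boards are present: crop (630,140)/4 and (630,335)/4 in b_top. The basket only holds a wooden block. The puller in the stand is confirmed: a brown upright handle with its guard disc on the stand. The look-alikes (red, yellow, bigger brown) lie on the bench. Next is a two-view measurement of the handle, tray tab hole and boards.

Run:
```python
from h import *
st=robot.sense(); f=robot.grab_frame("wrist")
Rt=Rot.from_euler('xyz',st["tcp_rot"]).as_matrix(); p=np.array(st["tcp_pos"])
R=np.array(f["R"]);c=-R.T@np.array(f["t"])
print("cam in tool",(Rt.T@(c-p)).round(4)); print((R@Rt).round(3))
s=robot.grab_frame("side");t=robot.grab_frame("top")
# handle top center: side crop (313,190)/5+(200,270); top crop: (432,355)/4+(300,200)
print("handle", tri(t,[[300+440/4,200+353/4]],s,[[200+312/5,270+188/5]]))
def mask(im,fn): 
    hsv=cv2.cvtColor(im,cv2.COLOR_RGB2HSV); return hsv
# hole
print("hole top plane.03",onplane(t,[[240+400/5,110+578/5],[300+80/4,200+103/4]],.03))
print("button",onplane(t,[[240+115/5,110+404/5]],.131))
C=cloud(t)
for v in (190,191,192,193): print([C[v,u].round(3).tolist() for u in (262,263,264)])
```

```text
cam in tool [-0.     -0.083  -0.1325]
[[ 1.    -0.    -0.   ]
 [ 0.     0.947 -0.322]
 [ 0.     0.322  0.947]]
handle [[ 0.39205413 -0.26881409  0.12498383  0.00602107]]
hole top plane.03 [[ 0.60820358 -0.00718905  0.03      ]
 [ 0.60771051 -0.00717413  0.03      ]]
button [[0.70128311 0.1654994  0.131     ]]
[[0.705, 0.169, 0.126], [0.708, 0.167, 0.117], [0.707, 0.164, 0.118]]
[[0.704, 0.17, 0.121], [0.703, 0.166, 0.122], [0.701, 0.163, 0.13]]
[[0.699, 0.169, 0.125], [0.699, 0.166, 0.127], [0.698, 0.163, 0.127]]
[[0.697, 0.169, 0.123], [0.696, 0.166, 0.125], [0.697, 0.164, 0.119]]
```

Run:
```python
from h import *
pi=np.pi
for yaw in (0,pi): print(yaw,[ (None if (q:=robot.inverse_kinematics(p,[pi,0,yaw])) is None else np.round(q,2)) for p in ([.39,-.265,.24],[.6,0,.09],[.45,0,.09],[.43,0,.03])])
robot.goto([.37,-.265,.25],[pi,0,0])
f1=robot.grab_frame("wrist"); save(f1["image"],"w1")
robot.move_straight([.41,-.245,.25])
f2=robot.grab_frame("wrist"); save(f2["image"],"w2")
import pickle; pickle.dump((f1,f2),open("w12.pkl","wb")); print(robot.sense()["t"])
```

```text
0 [array([ 0.98,  0.18, -0.53,  1.98,  0.11,  1.01,  0.4 ]), array([ 0.4 ,  0.61, -0.65,  1.83,  0.47,  0.87, -0.47]), array([ 0.59,  0.45, -0.83,  2.16,  0.5 ,  0.73, -0.58]), array([ 0.45,  0.5 , -0.66,  2.24,  0.59,  0.57, -0.66])]
3.141592653589793 [array([ 0.51,  0.14, -0.  ,  2.  ,  0.  ,  1.  , -2.63]), array([-0.8 ,  0.81,  1.11,  1.9 , -0.86,  1.02, -2.44]), array([-0.94,  0.56,  1.12,  2.24, -0.74,  0.79, -2.46]), array([ 0.81,  0.77, -1.18,  2.23,  1.  ,  0.87,  2.1 ])]
2.625
```

View pics/w1.png

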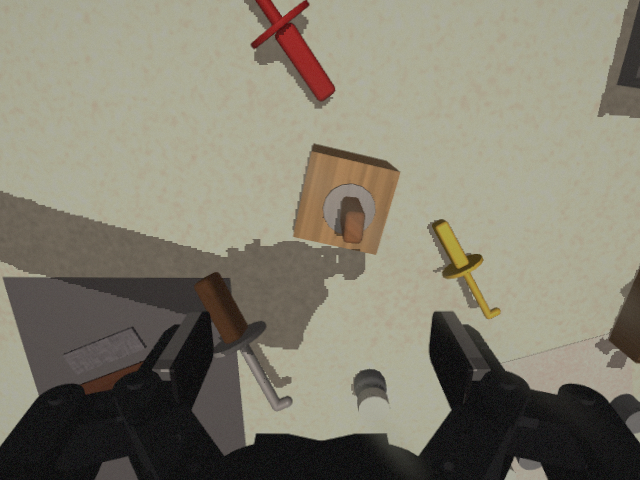

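View pics/w2.png

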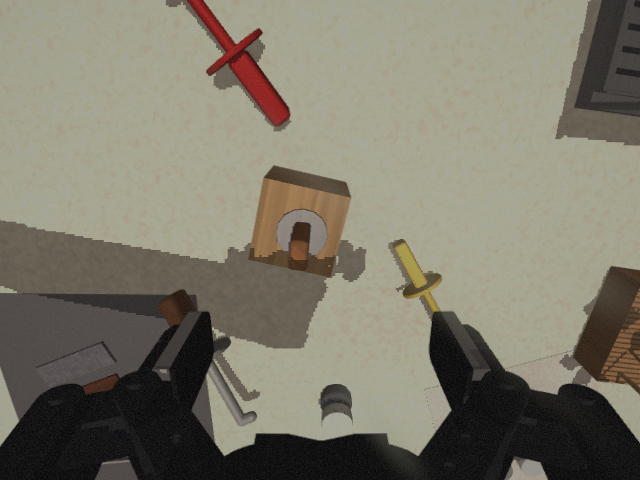

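Both wrist views show the puller's disc, at (349,207) and (302,230), and the handle top, at (353,226) and (299,255). I'll fit these.

Run:
```python
from h import *
import pickle
f1,f2=pickle.load(open("w12.pkl","rb"))
save(np.hstack([crop(f1["image"],290,140,410,260,3.3),crop(f2["image"],240,160,360,280,3.3)]),"pc")
```

```text
(no output)
```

View pics/pc.png

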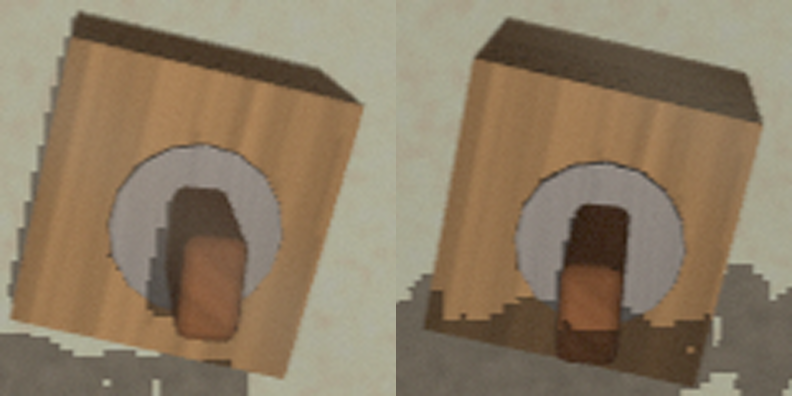

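Run:
```python
from h import *
import pickle
f1,f2=pickle.load(open("w12.pkl","rb"))
a=np.array([[190,236],[244,238],[237,338],[178,334]])/3.3+[290,140]
b=(np.array([[566,265],[620,267],[615,361],[558,357]])-[396,0])/3.3+[240,160]
print("handle top",tri(f1,a,f2,b), tri(f1,[a.mean(0)],f2,[b.mean(0)]))
for f,x in((f1,a),(f2,b)):
    P=onplane(f,x,.124); print(P.round(4)); d=(P[2]-P[1]+P[3]-P[0]); print("yaw of y axis",np.degrees(np.arctan2(-d[0],d[1]))+180, P.mean(0))
# disc extents: f1 left(107,228) right(283,232) top(200,143); f2 left(515,240) right(684,240) top(600,161)
d1=np.array([[107,226],[283,236],[200,143]])/3.3+[290,140]; d2=(np.array([[515,238],[685,242],[600,161]])-[396,0])/3.3+[240,160]
print("disc",onplane(f1,d1,.074).round(4),onplane(f2,d2,.074).round(4)); print(tri(f1,[d1[:2].mean(0)],f2,[d2[:2].mean(0)]))
# stand corners
s1=np.array([[72,38],[362,103],[285,379],[12,318]])/3.3+[290,140]; s2=(np.array([[474,58],[761,123],[698,387],[424,328]])-[396,0])/3.3+[240,160]
print("stand",tri(f1,s1,f2,s2).round(4), onplane(f1,s1,.07).mean(0),onplane(f2,s2,.07).mean(0))
```

```text
handle top [[ 3.88644309e-01 -2.53352097e-01  1.23169865e-01  8.19295836e-05]
 [ 4.00256511e-01 -2.54210504e-01  1.21875399e-01  1.86302449e-04]
 [ 3.99104867e-01 -2.75726432e-01  1.24128795e-01  3.31581601e-04]
 [ 3.86401147e-01 -2.75159669e-01  1.23154488e-01  2.48327052e-04]] [[ 3.93607312e-01 -2.64511306e-01  1.23029789e-01  7.52211117e-05]]
[[ 0.3886 -0.2531  0.124 ]
 [ 0.4    -0.2535  0.124 ]
 [ 0.3992 -0.2759  0.124 ]
 [ 0.3864 -0.275   0.124 ]]
yaw of y axis 356.2144452912677 [ 0.39353328 -0.2643873   0.124     ]
[[ 0.3887 -0.2531  0.124 ]
 [ 0.4004 -0.2536  0.124 ]
 [ 0.399  -0.2756  0.124 ]
 [ 0.3864 -0.2747  0.124 ]]
yaw of y axis 355.22205999867697 [ 0.39364066 -0.26423509  0.124     ]
disc [[ 0.3713 -0.2639  0.074 ]
 [ 0.4156 -0.2666  0.074 ]
 [ 0.3941 -0.2429  0.074 ]] [[ 0.3718 -0.2633  0.074 ]
 [ 0.4152 -0.2644  0.074 ]
 [ 0.3938 -0.243   0.074 ]]
[[ 0.39348798 -0.2660225   0.0690742   0.00116481]]
stand [[ 3.628e-01 -2.178e-01  6.980e-02  2.000e-04]
 [ 4.340e-01 -2.337e-01  7.160e-02  4.000e-04]
 [ 4.191e-01 -3.086e-01  6.590e-02  4.000e-04]
 [ 3.468e-01 -2.884e-01  7.350e-02  0.000e+00]] [ 0.39051686 -0.2620098   0.07      ] [ 0.39055531 -0.2621555   0.07      ]
```

The axis is at (0.3936,-0.2644), yaw about -4°, handle top at z 0.123 (0.124 expected). The disc measures 44 mm and the stand 74 mm, so everything agrees. Grasping now.

Run:
```python
from h import *
pi=np.pi; y=np.radians(-4.3)
robot.goto([.3936,-.2644,.17],[pi,0,y])
robot.move_straight([.3936,-.2644,.094],vel=.1)
robot.grip(0.0,60)
s=robot.sense(); print(s["opening"],s["wrist_force"],s["tcp_pos"])
robot.move_straight([.3936,-.2644,.205],vel=.1)
s=robot.sense(); print(s["opening"],s["wrist_force"],s["tcp_pos"],s["tcp_rot"],s["t"])
f=robot.grab_frame("side"); save(crop(f["image"],180,180,340,300,5),"s1"); g=robot.grab_frame("wrist"); save(g["image"],"w3")
```

```text
0.1565947630694222 [-0.2421769  -0.15334104  2.75113637] [ 0.39376543 -0.26453772  0.09416921]
0.15623526232876273 [ 0.13415249  0.24798535 -1.06973621] [ 0.39315461 -0.26418118  0.20433811] [-3.14079539e+00  1.24999640e-03 -7.50063974e-02] 5.875
```

View pics/s1.png

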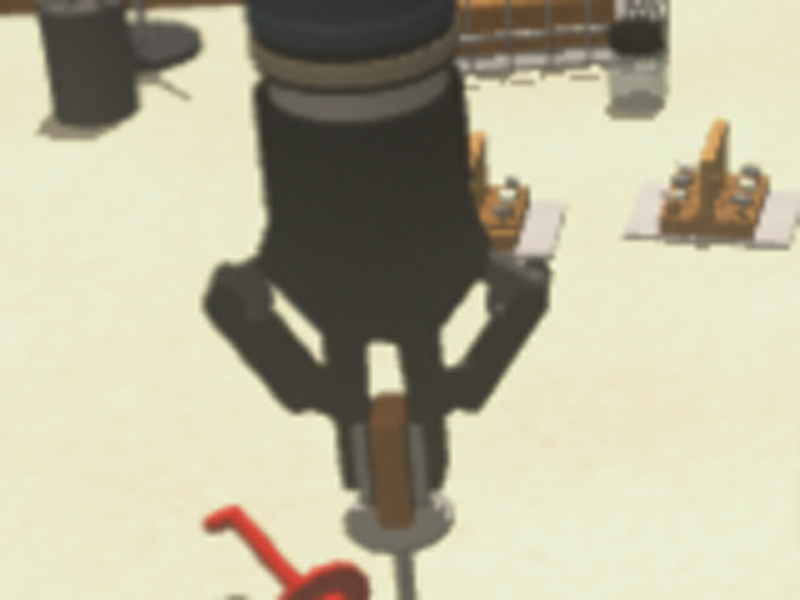

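View pics/w3.png

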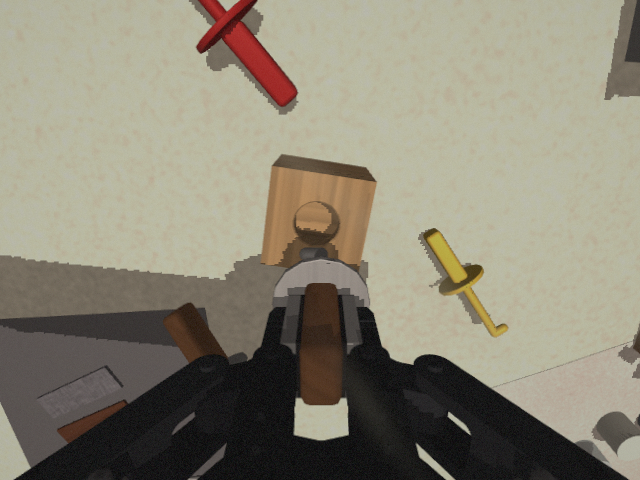

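Run:
```python
from h import *
f=robot.grab_frame("side"); g=robot.grab_frame("wrist")
save(np.hstack([crop(f["image"],220,260,320,360,3.9),crop(g["image"],260,180,360,280,3.9)]),"toe")
print(onplane(g,[[316,221]],.07))
```

```text
[[ 0.39016875 -0.2597639   0.07      ]]
```

View pics/toe.png

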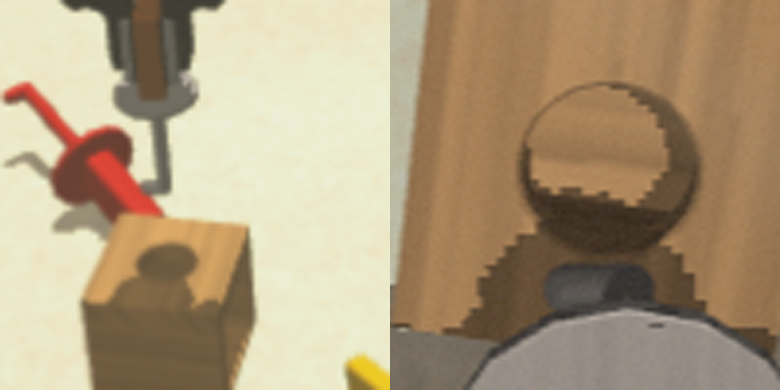

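The toe points to -x (towards the robot), as wanted. Next I'll look at the tab hole from two wrist positions, with the puller held clear.

Run:
```python
from h import *
import pickle
pi=np.pi; y=np.radians(-5)
robot.goto([.60,-.075,.24],[pi,0,y])
f1=robot.grab_frame("wrist")
robot.move_straight([.56,-.055,.24],vel=.15)
f2=robot.grab_frame("wrist"); print(robot.sense()["t"],robot.sense()["opening"])
pickle.dump((f1,f2),open("t12.pkl","wb"))
save(f1["image"],"t1"); save(f2["image"],"t2")
```

```text
7.7167 0.1589019114794367
```

View pics/t1.png

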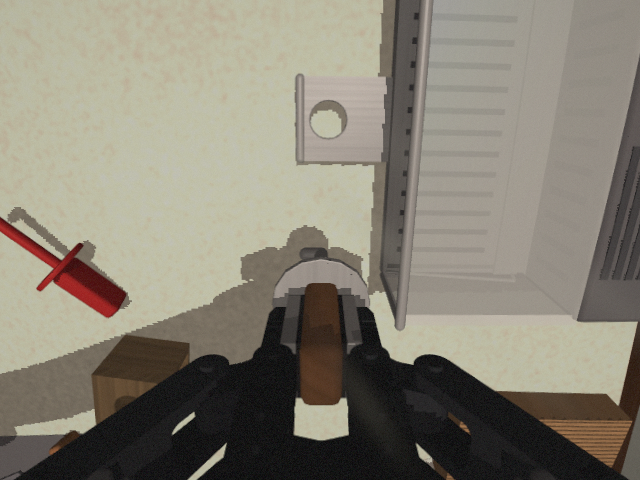

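View pics/t2.png

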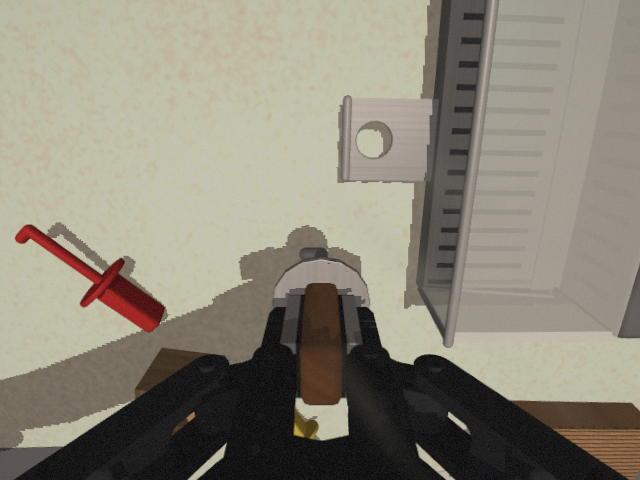

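Run:
```python
from h import *
import pickle
f1,f2=pickle.load(open("t12.pkl","rb"))
save(np.hstack([crop(f1["image"],285,60,395,170,3.6),crop(f2["image"],330,85,440,195,3.6)]),"tc")
def hole(f,x0,y0,x1,y1,name):
    im=f["image"][y0:y1,x0:x1]
    hsv=cv2.cvtColor(im,cv2.COLOR_RGB2HSV)
    m=((hsv[...,1]>22)).astype(np.uint8)*255
    m=cv2.morphologyEx(m,cv2.MORPH_OPEN,np.ones((3,3)))
    cs,_=cv2.findContours(m,cv2.RETR_LIST,cv2.CHAIN_APPROX_NONE)
    for c in cs:
        if 500<cv2.contourArea(c)<3000: 
            e=cv2.fitEllipse(c); print(name,cv2.contourArea(c),e); yield np.array(e[0])+[x0,y0]
for a in hole(f1,302,80,370,155,"f1"): print(onplane(f1,[a],.03))
for a in hole(f2,352,102,420,178,"f2"): print(onplane(f2,[a],.03))
```

```text
(no output)
```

View pics/tc.png

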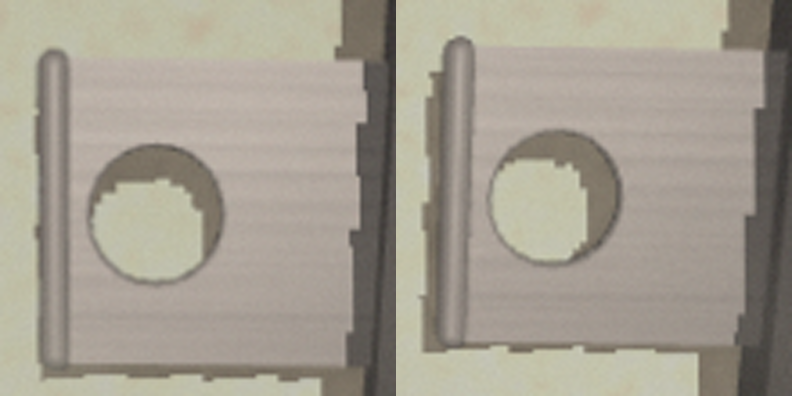

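Run:
```python
from h import *
import pickle
f1,f2=pickle.load(open("t12.pkl","rb"))
A=lambda L:np.array(L)/3.6+[285,60]
B=lambda L:(np.array(L)-[396,0])/3.6+[330,85]
a=A([[156.5,214],[38,209],[54,50],[55,369]]); b=B([[555,197],[441,192],[459,38],[454,347]])
print("tri",tri(f1,a,f2,b).round(4))
for f,x in((f1,a),(f2,b)):
    P=onplane(f,x,.03); d=P[2]-P[3]; print(P.round(4), np.degrees(np.arctan2(-d[0],d[1])), np.linalg.norm(d))
print(onplane(f1,A([[90,214],[223,214]]),.03), onplane(f2,B([[489,197],[621,197]]),.03))
# hood edge bar f1 (430,0)->(399,325), f2 (490,0)->(448,343)
for f,x in((f1,[[429,5],[400,318]]),(f2,[[491,5],[449,335]])):
    P=onplane(f,x,.111); d=P[0]-P[1]; print("hood",P.round(4),np.degrees(np.arctan2(-d[0],d[1])))
```

```text
tri [[ 6.120e-01 -5.700e-03  2.860e-02  1.000e-04]
 [ 5.842e-01 -1.900e-03  3.220e-02  2.000e-04]
 [ 5.914e-01  3.300e-02  2.690e-02  1.000e-04]
 [ 5.846e-01 -3.910e-02  3.570e-02  4.000e-04]]
[[ 0.6119 -0.0057  0.03  ]
 [ 0.5841 -0.002   0.03  ]
 [ 0.5915  0.0327  0.03  ]
 [ 0.5841 -0.04    0.03  ]] -5.821860729331427 0.07311307051726186
[[ 0.6118 -0.0055  0.03  ]
 [ 0.5844 -0.002   0.03  ]
 [ 0.5911  0.0329  0.03  ]
 [ 0.5849 -0.04    0.03  ]] -4.861053112838052 0.07311447005349171
[[ 0.59622619 -0.00428715  0.03      ]
 [ 0.62767309 -0.00707532  0.03      ]] [[ 0.5958897  -0.00416375  0.03      ]
 [ 0.62778006 -0.00688886  0.03      ]]
hood [[ 0.677   0.0589  0.111 ]
 [ 0.6539 -0.1549  0.111 ]] -6.183213726436172
hood [[ 0.6769  0.0772  0.111 ]
 [ 0.6544 -0.1543  0.111 ]] -5.563797687546979
```

The hole is at (0.6118,-0.0056), z about 0.029, diameter 31.6 mm; tray yaw is about -5.6°. Now the hook and pull.

```bash
cat >> h.py <<'E'
YAW=np.radians(-5.6); X=np.array([np.cos(YAW),np.sin(YAW),0]); Y=np.array([-np.sin(YAW),np.cos(YAW),0]); PI=np.pi
HOLE=np.array([.6118,-.0056,0])
E
python3 - <<'E'
from h import *
a=HOLE+.004*X
robot.goto(a+[0,0,.17],[PI,0,YAW])
c=robot.move_straight(a+[0,0,.096],vel=.08,contact_N=5); print("contact",c,robot.sense()["tcp_pos"])
if not c:
    F=[]
    b=HOLE+(-.02)*X+[0,0,.096]
    robot.move_straight(b,vel=.08); print(robot.sense()["wrist_force"])
    robot.move_straight(HOLE-.10*X+[0,0,.096],vel=.08);print(robot.sense()["wrist_force"])
    g=robot.move_straight(HOLE-.1785*X+[0,0,.096],vel=.06,contact_N=25); print(g,robot.sense()["wrist_force"],robot.sense()["tcp_pos"])
f=robot.grab_frame("side"); save(f["image"],"pull"); w=robot.grab_frame("wrist"); save(w["image"],"pullw"); print(robot.sense()["t"],robot.sense()["opening"])
E
```

```text
contact False [ 0.61625665 -0.00580715  0.09653435]
[ 2.65629112  0.68466415 -0.34483997]
[ 4.97506252 -0.15324431  1.66311851]
False [ 8.18000418 -0.76395768 -1.4710395 ] [0.43700143 0.01182355 0.09664751]
12.4417 0.15415048990763217
```

View pics/pull.png

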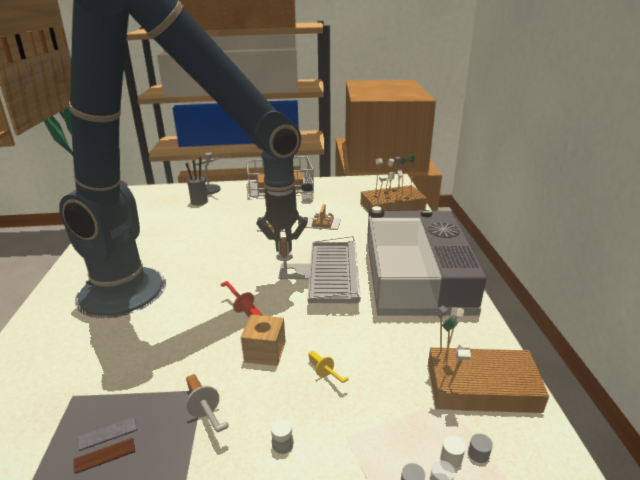

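View pics/pullw.png

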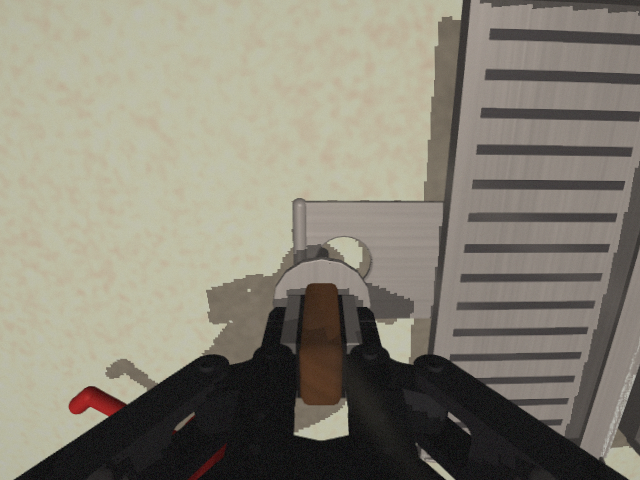

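The tray is drawn clear of the hood. The wrist view shows the rod at the hole's front edge at (320,250). Next: unhook and return the puller.

Run:
```python
from h import *
b=HOLE-.1785*X+.014*X
robot.move_straight(b+[0,0,.096],vel=.1); print(robot.sense()["wrist_force"])
c=robot.move_straight(b+[0,0,.215],vel=.12,contact_N=6); print("lift contact",c,robot.sense()["wrist_force"])
robot.goto([.3936,-.2644,.205],[PI,0,np.radians(-4.3)])
f=robot.grab_frame("side"); g=robot.grab_frame("wrist")
save(np.hstack([crop(f["image"],220,260,320,360,3.9),crop(g["image"],260,180,360,280,3.9)]),"toe2")
f=robot.grab_frame("top"); save(crop(f["image"],240,110,440,260,4),"tt")
print(robot.sense()["t"])
```

```text
[ 0.24388625  0.70313287 -1.3126564 ]
lift contact False [-0.10549841 -0.37819583 -0.61592667]
15.1083
```

View pics/toe2.png

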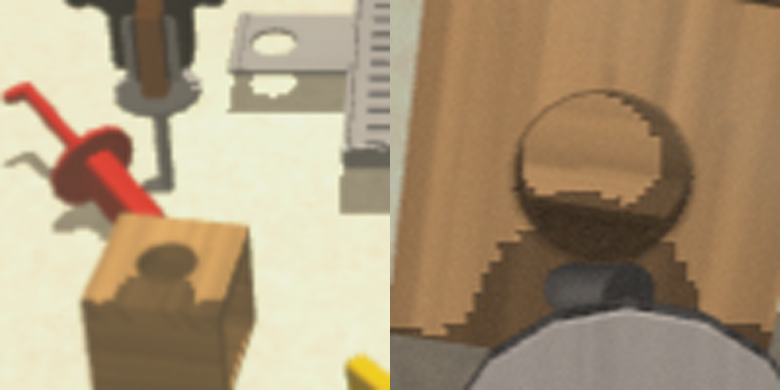

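View pics/tt.png

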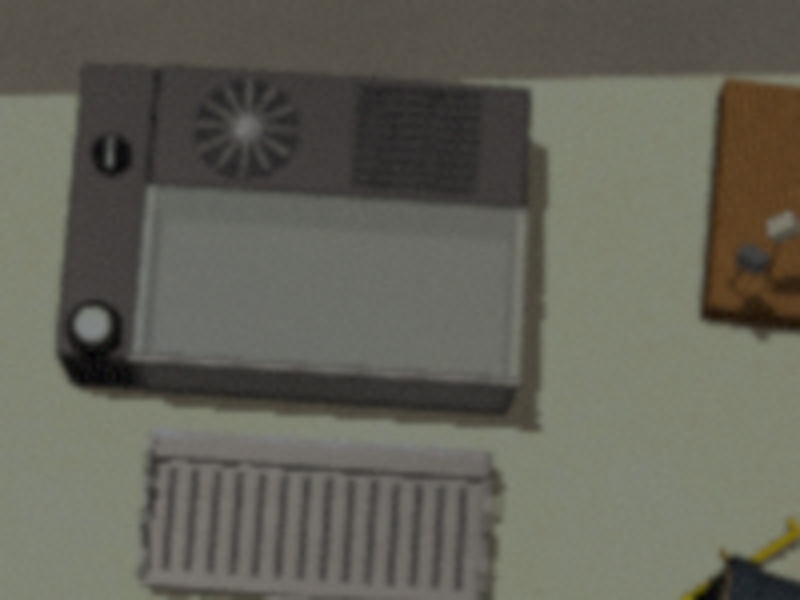

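The puller sits unchanged in the grip: same toe and hole relation as when lifted. Lowering it in now.

Run:
```python
from h import *
import pickle
yw=np.radians(-4.3); p=np.array([.3936,-.2644,0])
c=robot.move_straight(p+[0,0,.0945],vel=.09,contact_N=5); print(c,robot.sense()["tcp_pos"],robot.sense()["wrist_force"])
robot.grip(0.5); 
robot.move_straight(p+[0,0,.19],vel=.2)
f=robot.grab_frame("side"); save(crop(f["image"],200,270,360,390,5),"ret")
# tray views
c=HOLE+(-.1665+.115)*X
robot.goto(c-.04*Y-.02*X+[0,0,.26],[PI,0,YAW])
f1=robot.grab_frame("wrist")
robot.move_straight(c-.08*Y-.0*X+[0,0,.26],vel=.25)
f2=robot.grab_frame("wrist"); print(robot.sense()["t"])
pickle.dump((f1,f2),open("y12.pkl","wb"))
save(f1["image"],"y1"); save(f2["image"],"y2")
```

```text
True [ 0.39317855 -0.26411496  0.09418247] [-0.92108023 -0.86195519  4.32019742]
18.9
```

View pics/ret.png

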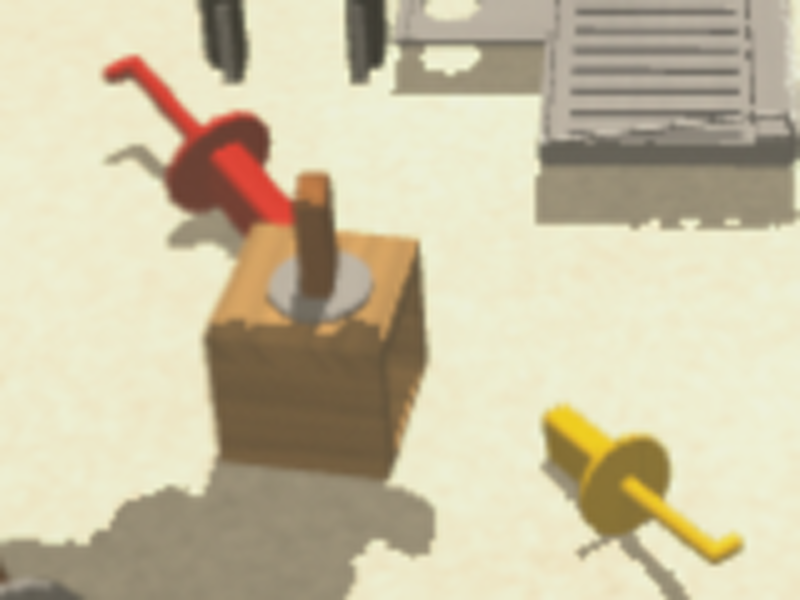

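View pics/y1.png

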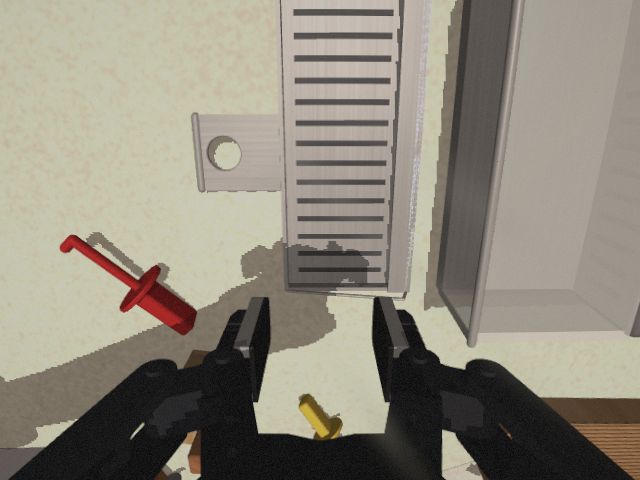

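View pics/y2.png

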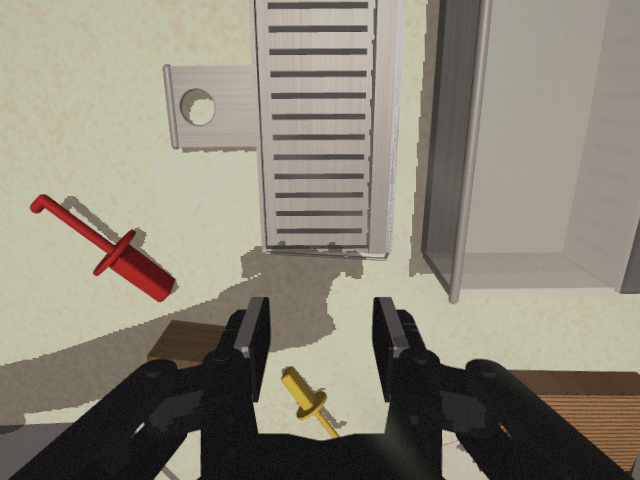

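The puller hangs as before. In the tray view the hole is at (224,153)/(197,107) and the lip strip lies along the tray's back. Now measuring.

Run:
```python
from h import *
import pickle
f1,f2=pickle.load(open("y12.pkl","rb"))
save(np.hstack([crop(f1["image"],180,180,440,310,3)]),"yc1")
save(np.hstack([crop(f2["image"],155,50,415,270,3)]),"yc2")
```

```text
(no output)
```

View pics/yc1.png

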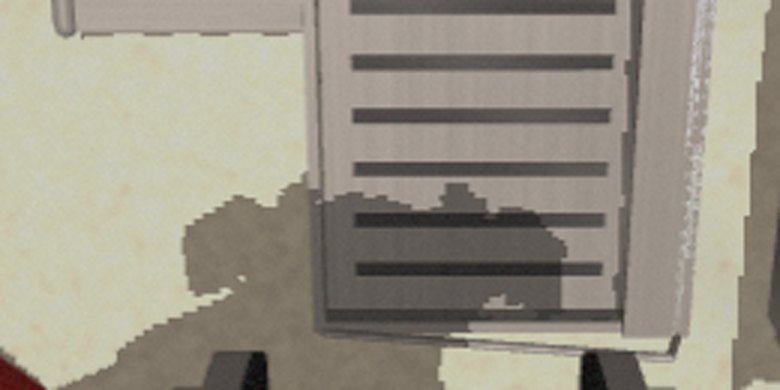

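View pics/yc2.png

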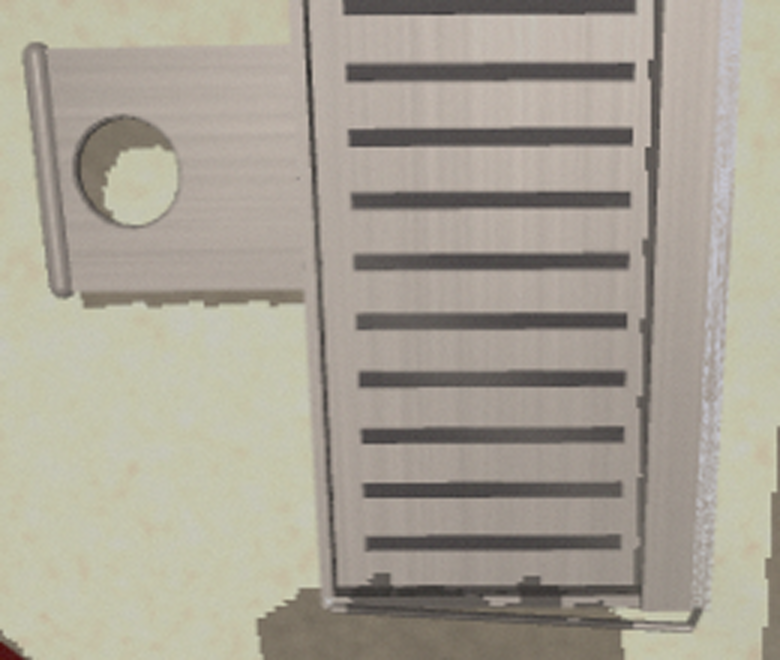

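Run:
```python
from h import *
import pickle
f1,f2=pickle.load(open("y12.pkl","rb"))
A=lambda L:np.array(L,float)/3+[180,180]
B=lambda L:np.array(L,float)/3+[155,50]
h=onplane(f2,B([[128.5,172]]),.03)[0]; print("hole f2",h,"f1",onplane(f1,[[224.3,153.5]],.03)[0], tri(f1,[[224.3,153.5]],f2,B([[128.5,172]])))
print("drawn",(HOLE-h)[:2]@X[:2], "lat",(h-HOLE)[:2]@Y[:2])
seat=h+.115*X
def loc(P): return np.c_[(P-seat)[:,:2]@X[:2],(P-seat)[:,:2]@Y[:2]].round(4)
print("rim ends",loc(onplane(f2,B([[36,44],[64,296]]),.03)))
print("lip front",loc(onplane(f2,B([[657,130],[643,600]]),.044)))
print("front edge top, outer/inner",loc(onplane(f2,B([[302,172],[313,172],[326,600],[337,590]]),.040)))
print("f1 lip",loc(onplane(f1,A([[638,80],[623,335]]),.044)),"side wall top",loc(onplane(f1,A([[320,330],[670,355]]),.04)))
print("f2 side wall outer corner",loc(onplane(f2,B([[325,607],[690,627]]),.04)))
print(seat)
```

```text
hole f2 [0.45053166 0.01005228 0.03      ] f1 [0.45044748 0.00984836 0.03      ] [[4.50848981e-01 9.98890552e-03 3.12695236e-02 1.44871438e-04]]
drawn 0.1620260648858078 lat -0.00015945577750211352
rim ends [[-0.1389  0.0363]
 [-0.1389 -0.0364]]
lip front [[ 0.0412  0.0101]
 [ 0.0419 -0.1327]]
front edge top, outer/inner [[-0.0611 -0.0007]
 [-0.0579 -0.0007]
 [-0.061  -0.1337]
 [-0.0572 -0.1303]]
f1 lip [[ 0.0415 -0.0478]
 [ 0.0417 -0.1358]] side wall top [[-0.0602 -0.1358]
 [ 0.059  -0.1455]]
f2 side wall outer corner [[-0.0614 -0.1362]
 [ 0.0583 -0.1439]]
[ 0.56498281 -0.00116975  0.03      ]
```

Drawn 0.162 m. Lip front (+41.5), front edge (-58) and side wall all agree with the description to within 1 mm. Now the boards.

```bash
cat >> h.py <<'E'
SEAT=np.array([.5650,-.0012,.03])
E
python3 - <<'E'
from h import *
import pickle
robot.goto([.46,.25,.27],[PI,0,YAW])
f1=robot.grab_frame("wrist")
robot.move_straight([.50,.31,.27],vel=.3)
f2=robot.grab_frame("wrist"); print(robot.sense()["t"])
pickle.dump((f1,f2),open("b12.pkl","wb"))
save(f1["image"],"b1"); save(f2["image"],"b2")
E
```

```text
20.6833
```

View pics/b1.png

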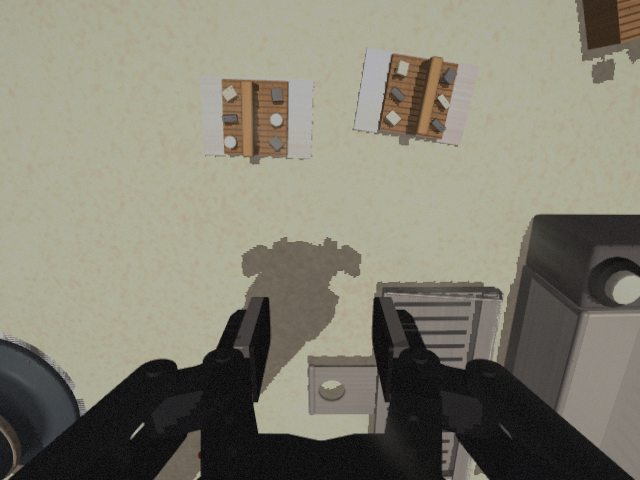

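View pics/b2.png

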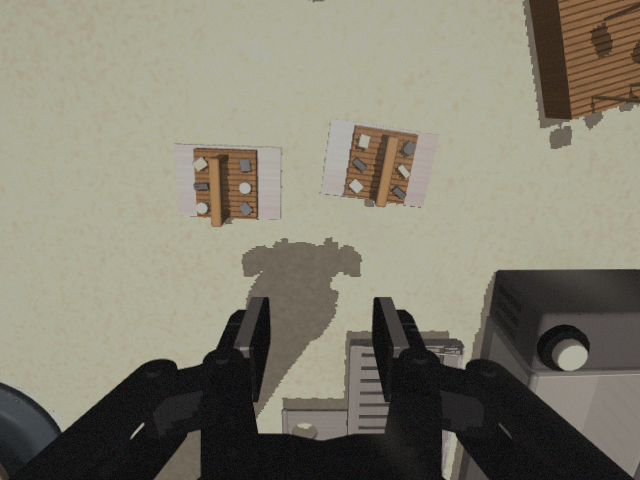

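Boards at (258,118) and (416,97) in view 1; (229,183) and (379,164) in view 2. The bars stand out in lighter orange. I'll crop to locate the bar ends.

Run:
```python
from h import *
import pickle
f1,f2=pickle.load(open("b12.pkl","rb"))
save(np.vstack([np.hstack([crop(f1["image"],195,60,325,170,3),crop(f1["image"],345,40,475,150,3)]),np.hstack([crop(f2["image"],165,130,295,240,3),crop(f2["image"],315,110,445,220,3)])])[:600],"bc")
save(np.vstack([np.hstack([crop(f1["image"],195,60,325,150,3),crop(f1["image"],345,40,475,150,3)[:270]]),np.hstack([crop(f2["image"],165,140,295,240,3),crop(f2["image"],315,120,445,220,3)])])[:600],"bc")
```

```text
(no output)
```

View pics/bc.png

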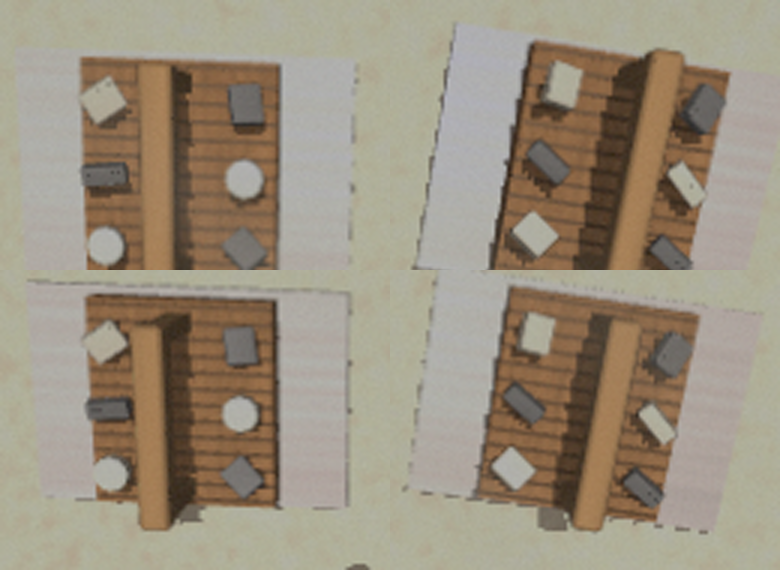

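```bash
cat >> h.py <<'E'
def bars(f,z=.058,dbg=None):
    """bar-top rectangles: bright orange blobs -> centre, yaw of board x axis, length,width on plane z"""
    hsv=cv2.cvtColor(cv2.GaussianBlur(f["image"],(3,3),0),cv2.COLOR_RGB2HSV)
    m=((hsv[...,0]>8)&(hsv[...,0]<22)&(hsv[...,1]>110)&(hsv[...,2]>138)).astype(np.uint8)*255
    m=cv2.morphologyEx(m,cv2.MORPH_OPEN,np.ones((4,4),np.uint8))
    if dbg: cv2.imwrite(f"pics/{dbg}.png",m)
    out=[]
    cs,_=cv2.findContours(m,cv2.RETR_EXTERNAL,cv2.CHAIN_APPROX_NONE)
    for c in cs:
        if cv2.contourArea(c)<150: continue
        P=onplane(f,c.reshape(-1,2),z)[:,:2]
        (cx,cy),(w,h),_=r=cv2.minAreaRect((P*1000).astype(np.float32))
        b=cv2.boxPoints(r); e=max([b[1]-b[0],b[2]-b[1]],key=np.linalg.norm)
        if not 45<max(w,h)<80 or min(w,h)>25: continue
        if e[1]<0:e=-e
        M=cv2.moments(c); px=(M["m10"]/M["m00"],M["m01"]/M["m00"])
        out.append((np.array([cx,cy])/1000,np.degrees(np.arctan2(-e[0],e[1])),max(w,h),min(w,h),px))
    return out
E
python3 - <<'E'
from h import *
import pickle
f1,f2=pickle.load(open("b12.pkl","rb"))
for f,n in((f1,"m1"),(f2,"m2")):
    for r in bars(f,dbg=n): print(n,r)
    hsv=cv2.cvtColor(f["image"],cv2.COLOR_RGB2HSV)
    for p in ([[248,100],[265,95],[270,150]] if n=="m1" else [[216,190],[240,165]]): print(p,hsv[p[1],p[0]])
E
```

```text
m1 (array([0.40501193, 0.32650702]), np.float32(-7.649594), 61.80349349975586, 7.895361423492432, (247.3737113402062, 118.98797250859107))
m1 (array([0.56305103, 0.3296947 ]), np.float32(-13.647551), 61.69255447387695, 7.974862098693848, (430.90717650318646, 95.99861457467442))
[248, 100] [ 15 117 168]
[265, 95] [ 14 120 127]
[270, 150] [ 14 116 143]
m2 (array([0.40504996, 0.32591888]), np.float32(-7.917422), 60.829246520996094, 7.99119758605957, (215.20488656195462, 193.0024432809773))
m2 (array([0.56311615, 0.32965662]), np.float32(-13.61813), 61.47956848144531, 8.028434753417969, (388.2145631067961, 171.76860841423948))
[216, 190] [ 15 123 164]
[240, 165] [ 12  13 102]
```

Both views agree to within 0.6 mm at bar height 0.058: board A at (0.405,0.326), yaw -7.8°, and board B at (0.563,0.330), yaw -13.6°. Fetching B first.

```bash
cat >> h.py <<'E'
def board_tcp(cx,cz,slot,th,g):
    """TCP with back-bottom edge at tray x'=cx, height cz above floor, tilt th; g=tcp height above underside"""
    x=np.cos(th)*X+np.array([0,0,-np.sin(th)]); z=np.sin(th)*X+np.array([0,0,np.cos(th)])
    return SEAT+cx*X+slot*Y+[0,0,cz]-.055*x+g*z
E
python3 - <<'E'
from h import *
th=np.radians(10)
for s in(.044,-.044):
    for a,b,t in((.034,.1,th),(.034,.0025,th),(.0545,.0025,th),(.0545,.001,0)):
        q=robot.inverse_kinematics(board_tcp(a,b,s,t,.048),[PI,t,YAW]); print(s,None if q is None else np.round(q,2))
p=np.array([.5631,.3297,0]); yw=np.radians(-13.6)
robot.goto(p+[0,0,.13],[PI,0,yw])
f=robot.grab_frame("side")
c=robot.move_straight(p+[0,0,.048],vel=.12,contact_N=5); print(c,robot.sense()["tcp_pos"])
robot.grip(0,60); print(robot.sense()["opening"],robot.sense()["wrist_force"])
robot.move_straight(p+[0,0,.12],vel=.12); s=robot.sense(); print(s["opening"],s["wrist_force"],s["tcp_pos"],s["t"])
f=robot.grab_frame("wrist"); save(f["image"],"g1"); f=robot.grab_frame("side"); save(crop(f["image"],220,130,420,260,4),"g1s")
E
```

```text
0.044 [ 0.43  0.54 -0.78  1.73  0.32  1.2  -0.55]
0.044 [ 0.37  0.65 -0.71  1.8   0.4   1.03 -0.61]
0.044 [ 0.36  0.67 -0.7   1.75  0.41  1.06 -0.6 ]
0.044 [ 0.36  0.6  -0.69  1.9   0.51  0.82 -0.69]
-0.044 [ 0.58  0.53 -0.78  1.75  0.34  1.2  -0.42]
-0.044 [ 0.52  0.64 -0.7   1.82  0.42  1.03 -0.47]
-0.044 [ 0.5   0.66 -0.69  1.77  0.42  1.06 -0.46]
-0.044 [ 0.53  0.59 -0.69  1.92  0.51  0.82 -0.54]
False [0.56350545 0.33028499 0.04877117]
0.09974855797652363 [-0.66453958  0.08200807  6.32096645]
0.10257815470549217 [-0.36689302  0.02756722 -2.78623297] [0.56270576 0.32902329 0.11919282] 23.3833
```

View pics/g1.png

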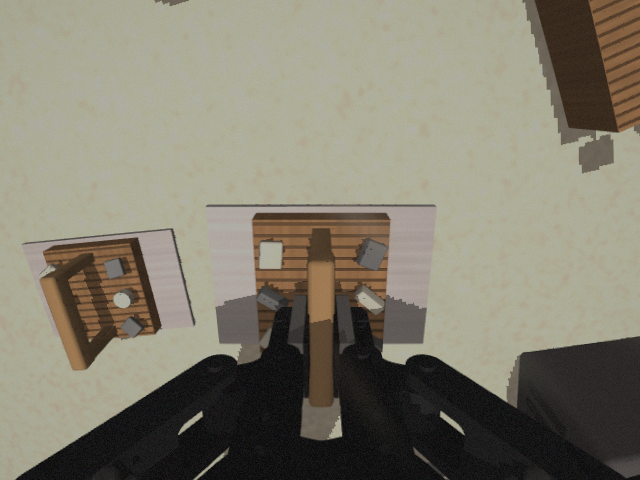

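View pics/g1s.png

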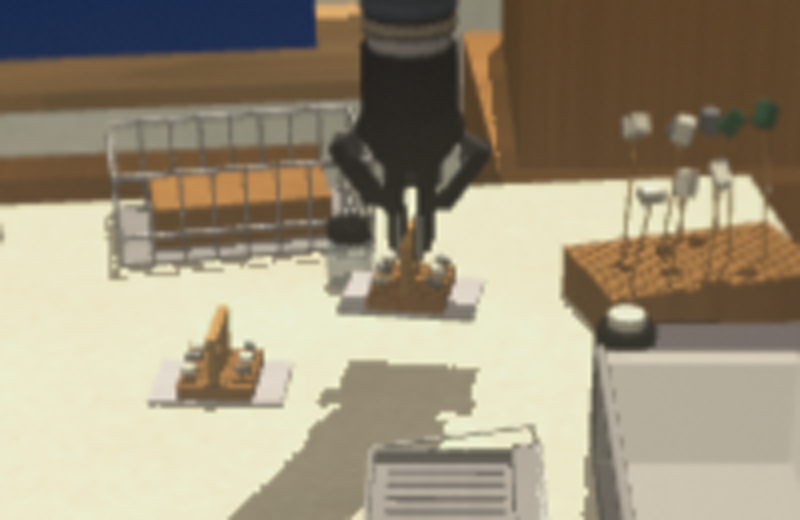

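Board B is held level and square in the jaws: sheet edges at x=207 and 435, symmetric about 321. Now the tilted insertion.

```bash
cat >> h.py <<'E'
def insert(slot,g,th=np.radians(10)):
    import time
    robot.goto(board_tcp(.030,.09,slot,th,g),[PI,th,YAW])
    c=robot.move_straight(board_tcp(.032,.004,slot,th,g),vel=.10,contact_N=3.5); s=robot.sense(); print("down",c,s["tcp_pos"]-board_tcp(.032,.004,slot,th,g),s["wrist_force"])
    if c: return
    c=robot.move_straight(board_tcp(.0545,.0035,slot,th,g),vel=.05,contact_N=3.5); s=robot.sense(); print("in",c,s["tcp_pos"]-board_tcp(.0545,.0035,slot,th,g),s["wrist_force"])
    f=robot.grab_frame("side"); save(crop(f["image"],250,180,410,310,5),f"ins{slot}"); print(s["t"])
E
python3 - <<'E'
from h import *
s=robot.sense(); robot.move_straight(np.array([s["tcp_pos"][0]-.0,s["tcp_pos"][1],.19]),vel=.2)
insert(.044,.0485)
f=robot.grab_frame("wrist"); save(f["image"],"insw")
E
```

```text
down False [0.00051938 0.00024244 0.00061719] [ 0.19068037 -0.30279262 -1.73945403]
in False [-2.66580472e-05  8.97721345e-05 -1.45004322e-04] [-0.46614665 -0.99409219 -2.89150999]
26.6917
```

View pics/ins0.044.png

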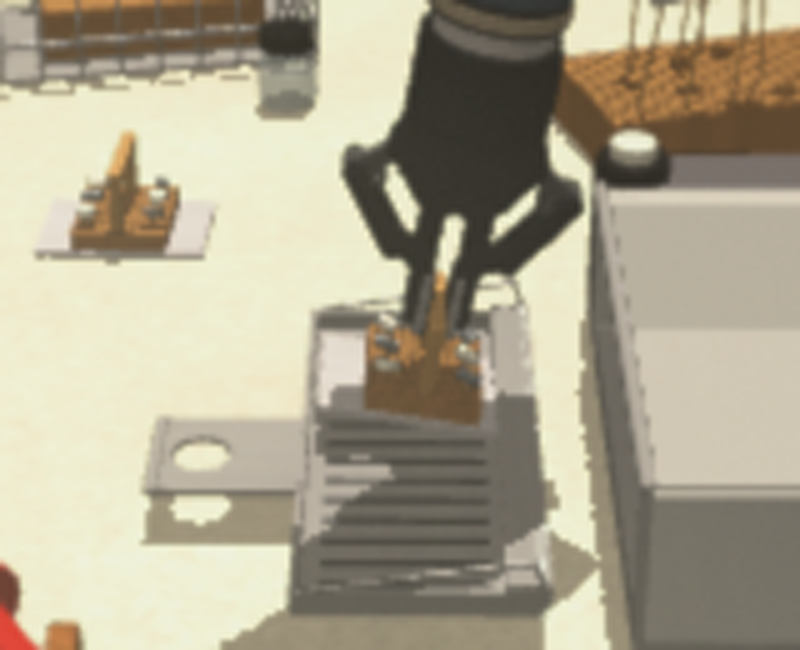

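View pics/insw.png

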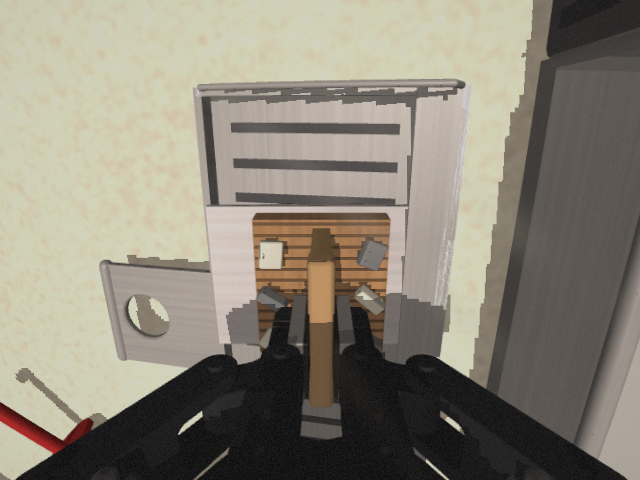

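The sheet's back end runs under the lip (it ends at column 408, where the lip strip begins) and no contact was felt. Swinging down.

```bash
cat >> h.py <<'E'
def swing(slot,g,th=np.radians(10)):
    for a,cz in ((th*.5,.003),(0.,.0025)):
        c=robot.move_straight(board_tcp(.0545,cz,slot,a,g),vel=.04,attitude=[PI,a,YAW],contact_N=6); s=robot.sense(); print("swing",np.degrees(a),c,s["wrist_force"],s["tcp_pos"]-board_tcp(.0545,cz,slot,a,g))
    c=robot.move_straight(board_tcp(.0545,-.0015,slot,0,g),vel=.02,contact_N=2.5); s=robot.sense(); print("lower",c,s["wrist_force"],s["tcp_pos"]-board_tcp(.0545,-.0015,slot,0,g))
E
python3 - <<'E'
from h import *
swing(.044,.0485)
f=robot.grab_frame("wrist"); save(f["image"],"sw"); print(robot.sense()["t"])
f=robot.grab_frame("side"); save(crop(f["image"],250,180,410,310,5),"sws")
E
```

```text
swing 5.0 False [ 0.05036739 -0.28450171 -2.66248398] [-5.63767907e-04 -3.82428771e-05  2.56055274e-04]
swing 0.0 False [-0.32949681  0.37567895 -2.77827498] [ 0.00049251 -0.00011694  0.00035184]
lower True [-0.10214665 -0.53564847  4.36180795] [ 2.05129126e-03 -7.10451995e-05  1.98694381e-03]
27.7
```

View pics/sw.png

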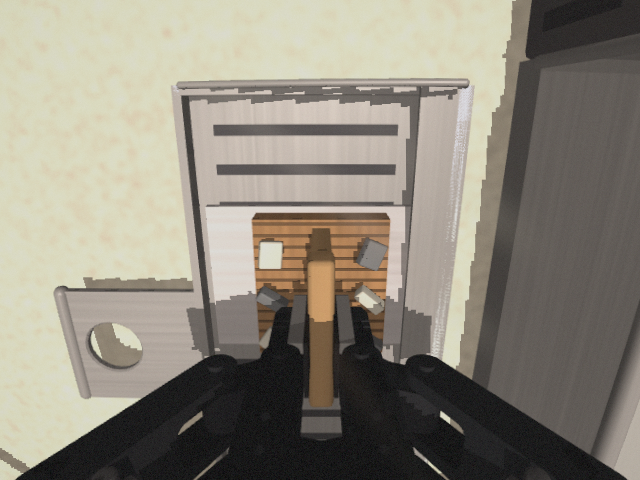

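View pics/sws.png

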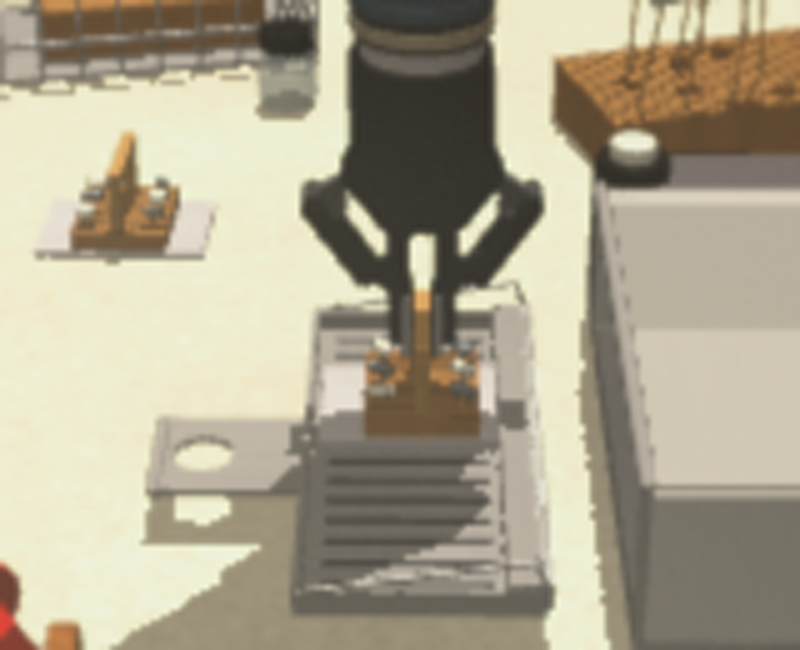

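The board is flat in the tray with contact at floor level. I'll release, back off and re-check both this board and the other one.

Run:
```python
from h import *
robot.grip(0.45)
s=robot.sense(); p=np.array(s["tcp_pos"])
robot.move_straight(p+[0,0,.10],vel=.15)
f=robot.grab_frame("side"); save(crop(f["image"],250,180,410,310,5),"pl1s")
robot.goto([.49,.20,.27],[PI,0,YAW])
f1=robot.grab_frame("wrist"); save(f1["image"],"pl1")
for r in bars(f1): print(r)
for r in bars(f1,.088): print("as in tray",r, (r[0]-SEAT[:2])@X[:2],(r[0]-SEAT[:2])@Y[:2])
print(robot.sense()["t"])
```

```text
(array([0.40485788, 0.32586551]), np.float32(-7.9542537), 61.1783332824707, 8.448735237121582, (202.35466666666665, 59.992969696969695))
as in tray (array([0.41310922, 0.32191089]), np.float32(-7.954202), 55.82990264892578, 7.71010684967041, (202.35466666666665, 59.992969696969695)) -0.1826959611203722 0.3067468671150307
29.875
```

View pics/pl1s.png

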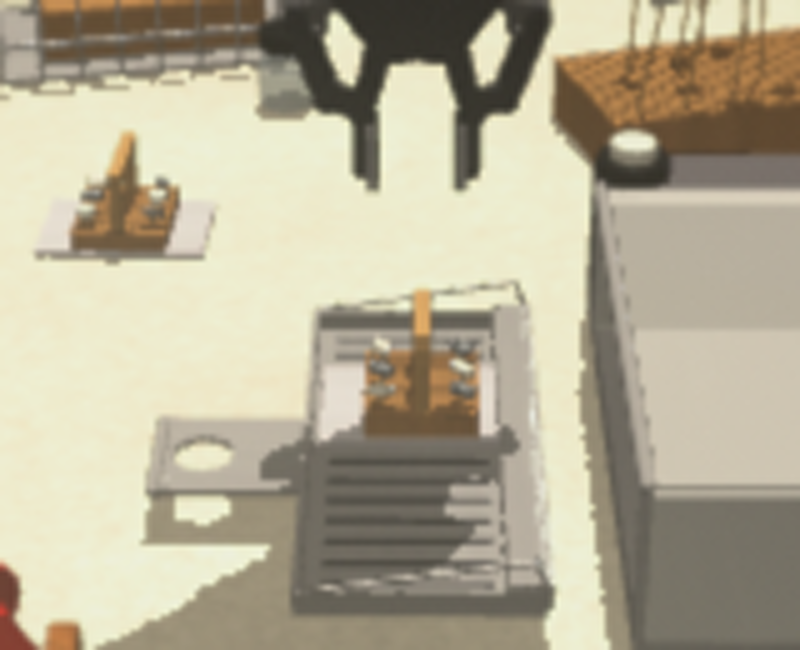

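View pics/pl1.png

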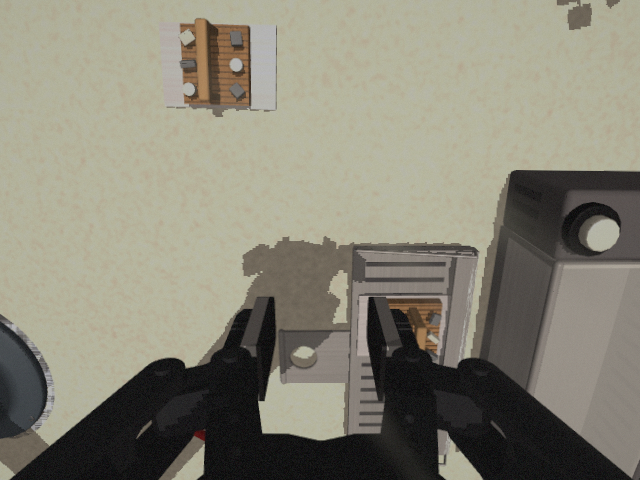

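Board B lies flat in the tray, and board A is unmoved at (0.405,0.326). I'll check the tray position and grasp A.

Run:
```python
from h import *
f=robot.grab_frame("wrist"); save(crop(f["image"],260,310,380,400,5),"hc"); print(onplane(f,[[303,357.5]],.03), SEAT-.115*X)
r=bars(f)[0]; p=np.r_[r[0],0]; yw=np.radians(r[1]); print(p,r[1])
robot.goto(p+[0,0,.13],[PI,0,yw])
c=robot.move_straight(p+[0,0,.048],vel=.12,contact_N=5); print(c,robot.sense()["tcp_pos"])
robot.grip(0,60); print(robot.sense()["opening"],robot.sense()["wrist_force"])
robot.move_straight(p+[0,0,.19],vel=.15); s=robot.sense(); print(s["opening"],s["wrist_force"],s["tcp_pos"],s["t"])
f=robot.grab_frame("wrist"); save(f["image"],"g2")
```

```text
[[0.4510014  0.00980122 0.03      ]] [0.45054885 0.01002203 0.03      ]
[0.40479413 0.32624026 0.        ] -7.902584
False [0.40523025 0.32666746 0.04860287]
0.0970049806689144 [ 0.01245073 -0.91871456  6.56086249]
0.10139194124647752 [-0.3521648   0.01688761 -2.45389828] [0.40437753 0.32557069 0.18904365] 33.0667
```

View pics/g2.png

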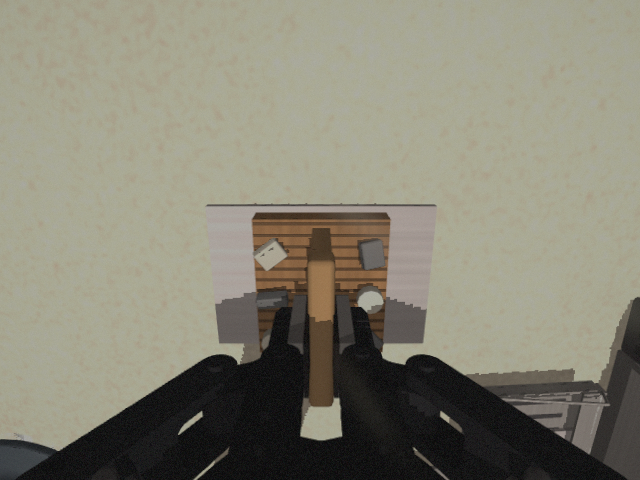

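View pics/hc.png

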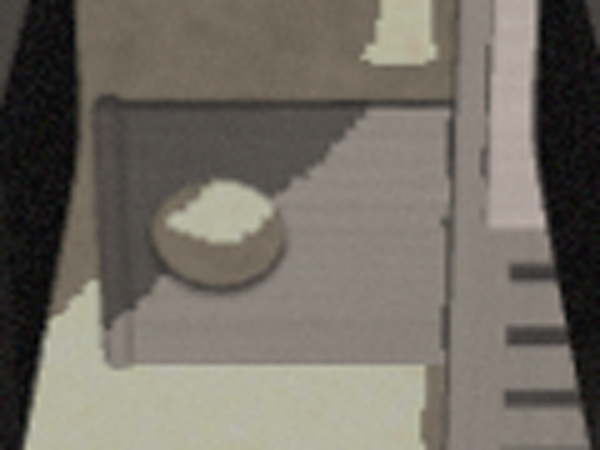

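The tray is unmoved (hole within 0.5 mm), and board A is held square. Inserting it in the right-hand slot.

Run:
```python
from h import *
insert(-.044,.0485)
f=robot.grab_frame("wrist"); save(f["image"],"insw2")
```

```text
down False [0.00055316 0.00017641 0.00058218] [-0.4540126   0.42635724 -1.9960242 ]
in False [-4.66327163e-05  1.56638598e-04 -1.54668107e-04] [ 0.42303659  0.08290447 -1.70990656]
36.1917
```

View pics/insw2.png

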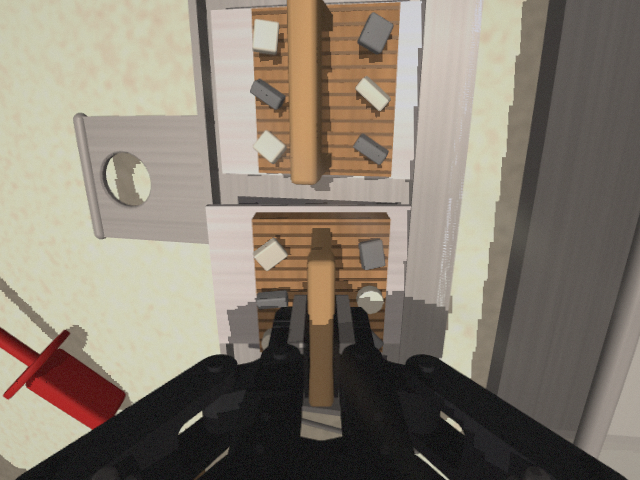

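View pics/ins-0.044.png

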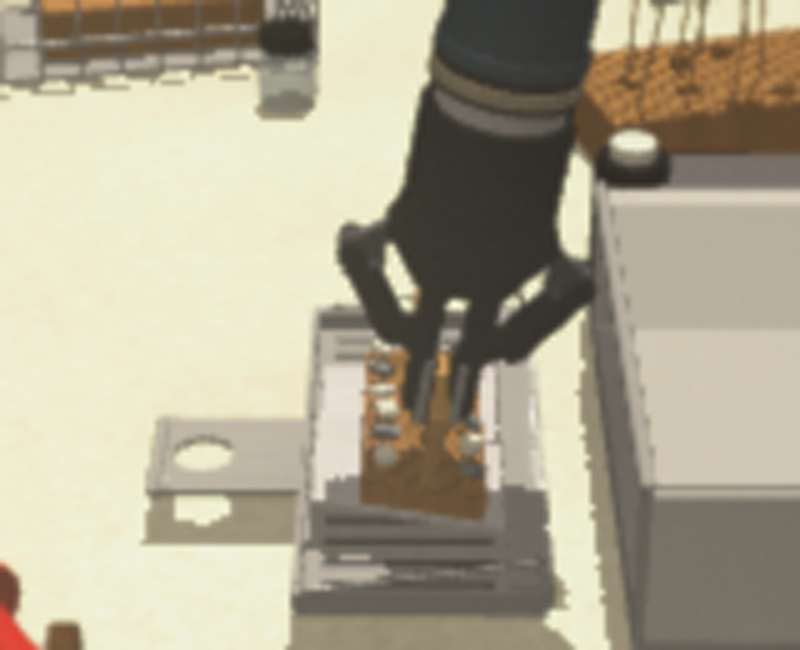

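Board B lies seated at the top of the view, and board A's sheet end is under the lip. Swinging down.

Run:
```python
from h import *
import pickle
swing(-.044,.0485)
robot.grip(0.45)
p=np.array(robot.sense()["tcp_pos"])
robot.move_straight(p+[0,0,.10],vel=.15)
robot.goto(SEAT-.10*Y-.01*X+[0,0,.25],[PI,0,YAW])
f1=robot.grab_frame("wrist"); save(f1["image"],"pl2"); s=robot.grab_frame("side"); save(crop(s["image"],250,180,410,310,5),"pl2s")
pickle.dump((f1,s),open("pl2.pkl","wb"))
for r in bars(f1,.088): print("in tray",r, (r[0]-SEAT[:2])@X[:2],(r[0]-SEAT[:2])@Y[:2])
print(robot.sense()["t"])
```

```text
swing 5.0 False [ 0.33724884  0.58301412 -0.92375811] [-0.00064857 -0.00014122  0.00021258]
swing 0.0 False [ 0.86802591 -0.09440258 -1.65073594] [ 0.00043103 -0.00020057  0.00036024]
lower True [-0.46198628 -0.09618746  4.83277876] [ 0.00201751 -0.00010691  0.00190708]
in tray (array([0.57613892, 0.03387887]), np.float32(-5.157773), 46.38201141357422, 17.45162582397461, (339.63628638198423, 31.40514127894625)) 0.007662656755084305 0.03599841842145981
39.0083
```

View pics/pl2.png

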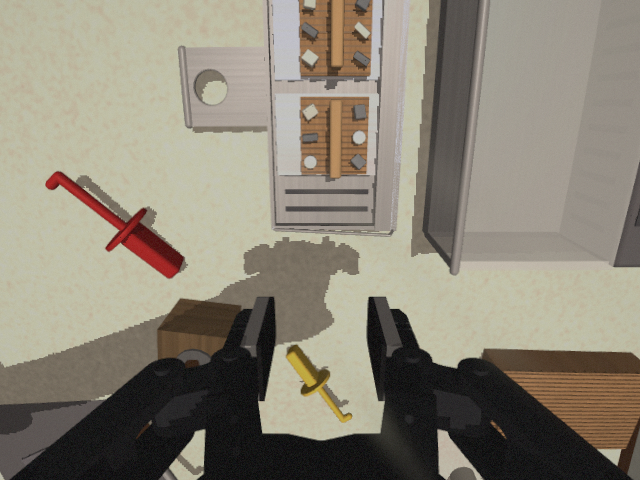

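View pics/pl2s.png

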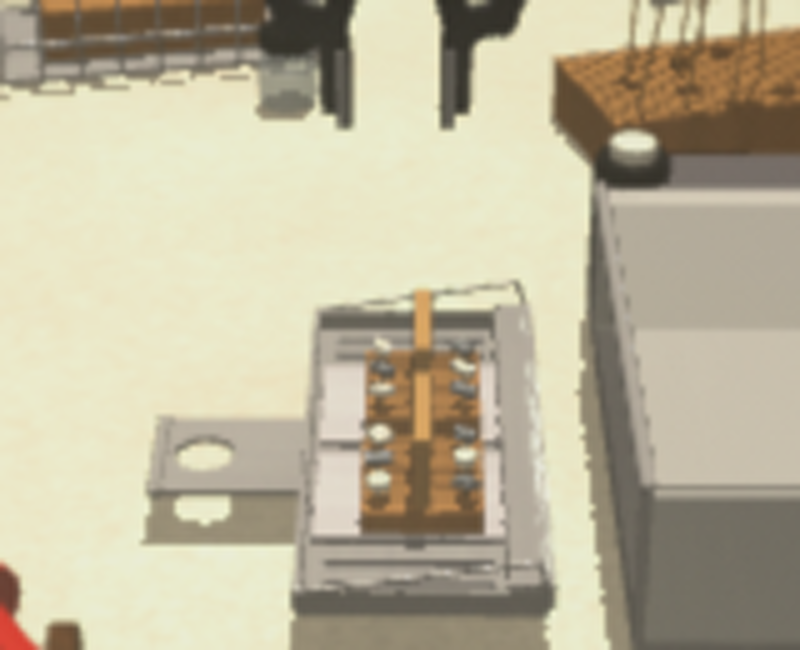

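Run:
```python
from h import *
import pickle
f1,s=pickle.load(open("pl2.pkl","rb"))
save(crop(f1["image"],260,0,420,150,4)[:600],"pl2c")
for sl,px in((.044,None),(-.044,None)): print(proj(f1,[SEAT+sl*Y-.0555*X+[0,0,.004],SEAT+sl*Y+.042*X+[0,0,.004]]))
```

```text
[[270.28227054  34.89308799]
 [379.54769545  34.87020177]]
[[273.75186994 135.58067434]
 [375.63873817 135.5519368 ]]
```

View pics/pl2c.png

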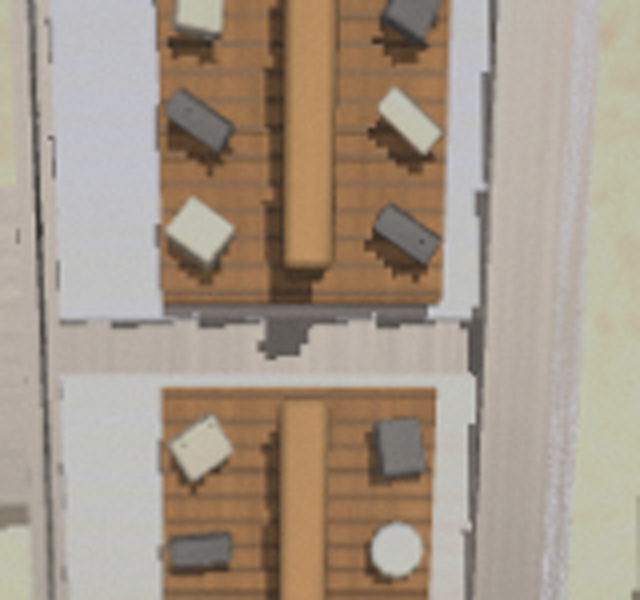

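Both boards lie flat: sheet ends are under the lip (columns 475-490 of the crop), front ends are behind the front edge with a gap, and the boards lie side by side. Push home in two stages: first the front edge, then the rim of the tab.

Run:
```python
from h import *
robot.grip(0.0,40)
P=lambda x,y,z: np.r_[(SEAT+x*X+y*Y)[:2],z]
for q in (P(-.09,-.06,.15),P(-.09,-.06,.035),P(.035,-.06,.035)): assert robot.inverse_kinematics(q,[PI,0,YAW]) is not None
robot.goto(P(-.095,-.06,.15),[PI,0,YAW])
print(robot.move_straight(P(-.095,-.06,.036),vel=.12,contact_N=5), robot.sense()["opening"])
c=robot.move_straight(P(.03,-.06,.036),vel=.07,contact_N=18); s=robot.sense(); print(c,s["wrist_force"],s["tcp_pos"]-P(.03,-.06,.036),s["t"])
f=robot.grab_frame("side"); save(f["image"],"push1"); f=robot.grab_frame("wrist"); save(f["image"],"push1w")
```

```text
False -0.00037973559699102375
False [-4.97279631 -0.17411548  0.81986373] [-0.00075077 -0.0001924  -0.00042849] 43.175
```

View pics/push1.png

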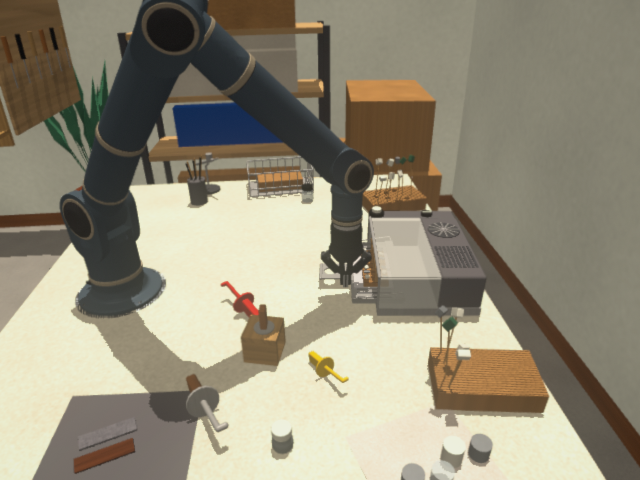

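View pics/push1w.png

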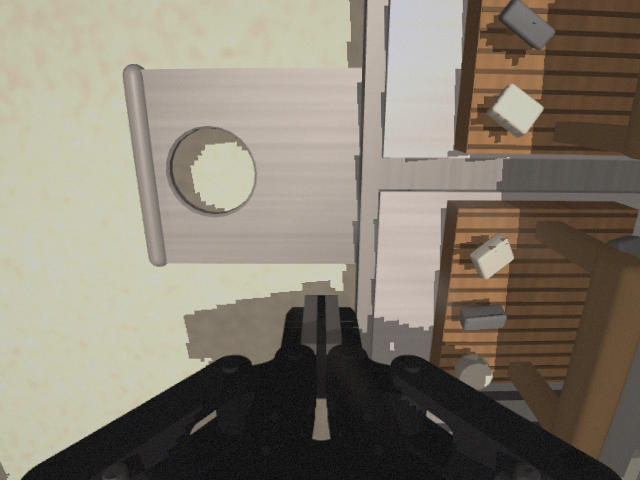

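The tray is partly in with both boards lying flat. Now pushing the rim.

Run:
```python
from h import *
f=robot.grab_frame("wrist"); h=onplane(f,[[212,170.5]],.03)[0]; d=(HOLE-h)[:2]@X[:2]; print("drawn",d)
p=np.array(robot.sense()["tcp_pos"])
robot.move_straight(p-.02*X,vel=.15); robot.move_straight(p-.02*X+[0,0,.09],vel=.25)
r=HOLE-(d+.028+.0145+.012)*X
robot.goto(r+[0,0,.11],[PI,0,YAW])
c=robot.move_straight(r+[0,0,.029],vel=.12,contact_N=5); print("down",c)
e=HOLE-(.028+.0145)*X+[0,0,.029]
c=robot.move_straight(e-.015*X,vel=.06,contact_N=18); print(c,robot.sense()["wrist_force"])
c=robot.move_straight(e+.008*X,vel=.03,contact_N=14); s=robot.sense(); print(c,s["wrist_force"],(s["tcp_pos"]-e)[:2]@X[:2],s["t"])
f=robot.grab_frame("side"); save(f["image"],"push2"); f=robot.grab_frame("wrist"); save(f["image"],"push2w")
```

```text
drawn 0.05682555949564679
down False
False [-3.36619897 -0.8980484   4.66879695]
False [-4.10221358 -0.20262342  5.9363863 ] 0.007800231810625231 47.3917
```

View pics/push2.png

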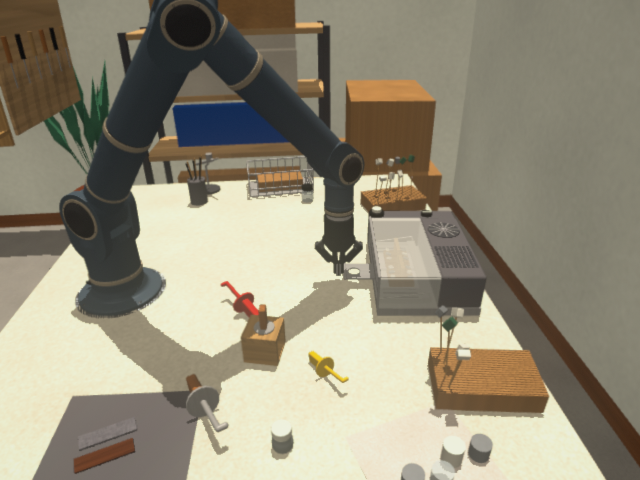

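View pics/push2w.png

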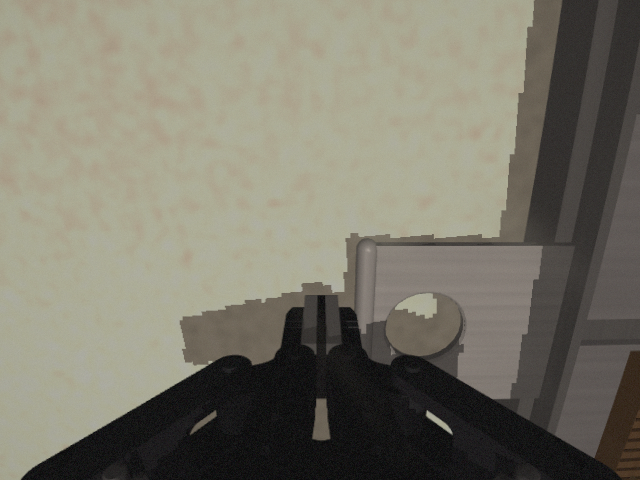

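The stop hasn't been reached (force is still only friction). Continuing.

Run:
```python
from h import *
f=robot.grab_frame("wrist"); h=onplane(f,[[424,325]],.03)[0]; print("drawn",(HOLE-h)[:2]@X[:2])
e=HOLE-(.028+.0145)*X+[0,0,.029]
c=robot.move_straight(e+.03*X,vel=.03,contact_N=15); s=robot.sense(); print(c,s["wrist_force"],(s["tcp_pos"]-e)[:2]@X[:2],s["t"])
f=robot.grab_frame("wrist"); save(f["image"],"push3w")
p=np.array(s["tcp_pos"])
robot.move_straight(p-.03*X,vel=.15); robot.move_straight(p-.03*X+[0,0,.12],vel=.25)
robot.goto(HOLE-.08*Y-.0*X+[0,0,.25],[PI,0,YAW])
f=robot.grab_frame("wrist"); save(f["image"],"home"); import pickle; pickle.dump(f,open("home.pkl","wb"))
f=robot.grab_frame("side"); save(f["image"],"homes");print(robot.sense()["t"])
```

```text
drawn -0.00622403026006051
True [-0.82267151  0.15261568  1.41121346] 0.008370499282958672 47.9
49.6583
```

View pics/home.png

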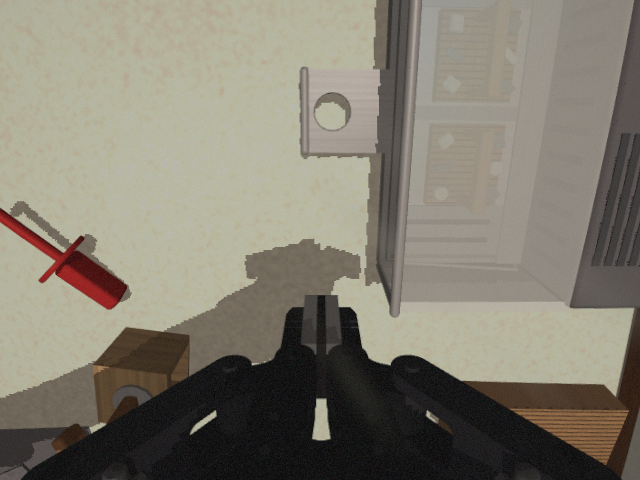

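View pics/homes.png

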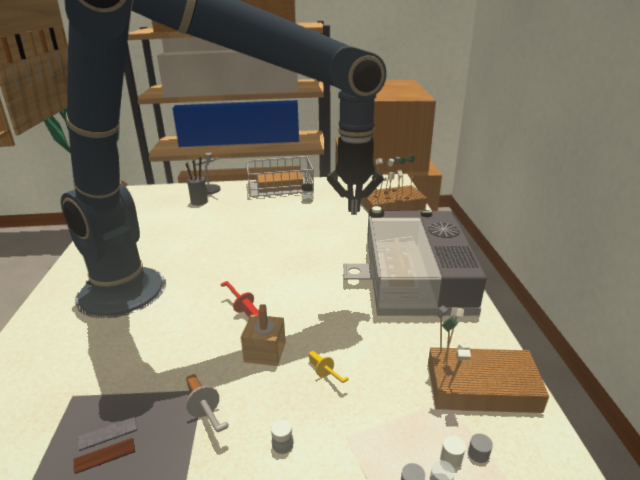

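Run:
```python
from h import *
import pickle
f=pickle.load(open("home.pkl","rb"))
save(crop(f["image"],285,50,415,180,4.5),"homec")
h=onplane(f,[[332.3,111.7]],.03)[0]; print(h,"drawn rel. initial",(HOLE-h)[:2]@X[:2])
```

```text
[ 0.61932751 -0.00654842  0.03      ] drawn rel. initial -0.007584135535026804
```

View pics/homec.png

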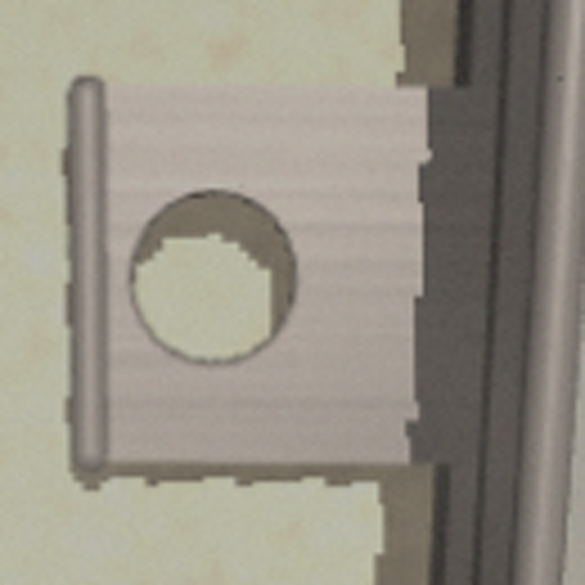

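The tray sits 7.6 mm further in than at the start. It began slightly ajar; 162 + 7.6 ≈ 170 mm matches the travel, so it is at its home stop. Now the button, measured from two wrist views.

Run:
```python
from h import *
import pickle
robot.goto([.67,.10,.28],[PI,0,YAW])
f1=robot.grab_frame("wrist")
robot.move_straight([.70,.06,.28],vel=.3)
f2=robot.grab_frame("wrist"); print(robot.sense()["t"])
cc=[]
for i,f in enumerate((f1,f2)):
    g=cv2.cvtColor(f["image"],cv2.COLOR_RGB2GRAY)
    hsv=cv2.cvtColor(f["image"],cv2.COLOR_RGB2HSV)
    e=proj(f,[[.703,.166,.125]])[0]; print("expect",e)
    x0,y0=(e-45).astype(int).clip(0); sub=np.ascontiguousarray(f["image"][y0:y0+90,x0:x0+90])
    m=((hsv[y0:y0+90,x0:x0+90,2]>130)).astype(np.uint8)*255
    cs,_=cv2.findContours(m,cv2.RETR_EXTERNAL,cv2.CHAIN_APPROX_NONE)
    c=min((c for c in cs if cv2.contourArea(c)>150),key=lambda c:np.linalg.norm(cv2.minEnclosingCircle(c)[0]-(e-[x0,y0])))
    el=cv2.fitEllipse(c); print(el,cv2.contourArea(c)); cc.append(np.array(el[0])+[x0,y0])
    cv2.ellipse(sub,el,(255,0,0),1); cc and save(cv2.resize(sub,None,fx=4,fy=4),f"btn{i}")
print(tri(f1,[cc[0]],f2,[cc[1]]),onplane(f1,[cc[0]],.131))
a,b=cv2.imread("pics/btn0.png"),cv2.imread("pics/btn1.png"); hh=min(a.shape[0],b.shape[0]); cv2.imwrite("pics/btn.png",np.hstack([a[:hh],b[:hh]]))
```

```text
50.8917
expect [357.72836489 124.08327312]
((50.783058166503906, 43.15530014038086), (36.075042724609375, 37.87211990356445), 16.287790298461914) 1071.0
expect [306.43783995  62.59055193]
((58.3917121887207, 48.3770866394043), (104.09056091308594, 128.88897705078125), 100.59867095947266) 2065.5
[[0.71098077 0.165864   0.09083766 0.00207446]] [[0.70610878 0.16728901 0.131     ]]
```

View pics/btn.png

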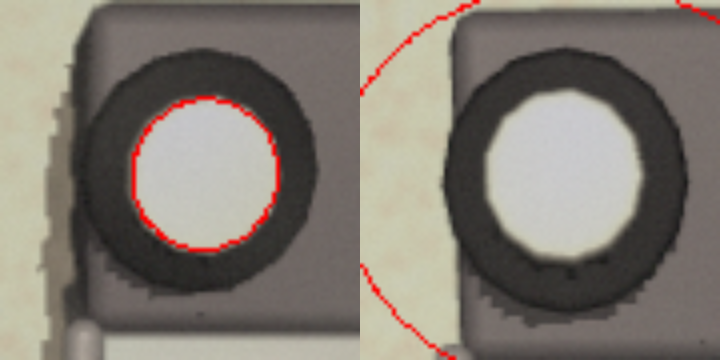

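Run:
```python
from h import *
f2=robot.grab_frame("wrist")
# recompute f1 pose analytically not stored: use b12 views plus the present one
import pickle
g1,g2=pickle.load(open("b12.pkl","rb"))
save(np.hstack([crop(g2["image"],530,310,630,390,4),crop(f2["image"],270,20,370,100,4)]),"btn3")
u2=np.array([261+50.8,17+43.5])
print(onplane(f2,[u2,[261+(485-360)/4,u2[1]],[261+(643-360)/4,u2[1]]],.131),[onplane(f2,[u2],z)[0].round(4) for z in (.12,.125)])
```

```text
[[0.70565578 0.1690489  0.131     ]
 [0.69256509 0.17042475 0.131     ]
 [0.7190119  0.16767453 0.131     ]] [array([0.7055, 0.1702, 0.12  ]), array([0.7056, 0.1697, 0.125 ])]
```

View pics/btn3.png

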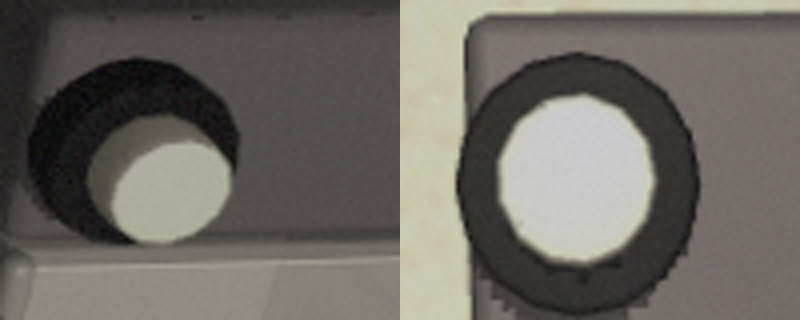

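Run:
```python
from h import *
import pickle
f2=robot.grab_frame("wrist"); t=robot.grab_frame("top")
g1,g2=pickle.load(open("b12.pkl","rb"))
u2=[314.5,64.3]; ug=[572.75,358]
print(tri(g2,[ug],f2,[u2]), onplane(f2,[u2],.131), onplane(f2,[[270+97/4,64.3],[270+257/4,64.3]],.131))
hsv=cv2.cvtColor(t["image"],cv2.COLOR_RGB2HSV);
```

```text
[[0.7061448  0.16831764 0.12875927 0.00089271]] [[0.70650833 0.16837608 0.131     ]] [[0.69288842 0.16976727 0.131     ]
 [0.71979085 0.16704831 0.131     ]]
```

Button top at (0.706,0.168,0.129), 27 mm across. Pressing with shut fingers.

Run:
```python
from h import *
p=np.array([.7062,.1680,0])
robot.goto(p+[0,0,.17],[PI,0,YAW])
c=robot.move_straight(p+[0,0,.146],vel=.06,contact_N=3); print(c,robot.sense()["tcp_pos"])
c=robot.move_straight(p+[0,0,.126],vel=.02,contact_N=12); s=robot.sense(); print(c,s["tcp_pos"],s["wrist_force"])
if not c:
    c=robot.move_straight(p+[0,0,.120],vel=.02,contact_N=9); s=robot.sense(); print(c,s["tcp_pos"],s["wrist_force"])
robot.sleep(.3); s=robot.sense(); print(s["tcp_pos"],s["wrist_force"])
f=robot.grab_frame("side"); save(crop(f["image"],320,180,480,300,5),"press"); print(s["t"])
```

```text
False [0.70617955 0.16774754 0.14573584]
True [0.70630367 0.16812835 0.13235932] [-1.77970636 -1.61789634  3.9924506 ]
[0.70633891 0.16809229 0.13219107] [-1.09915352 -0.24265682  5.55711353]
53.2917
```

View pics/press.png

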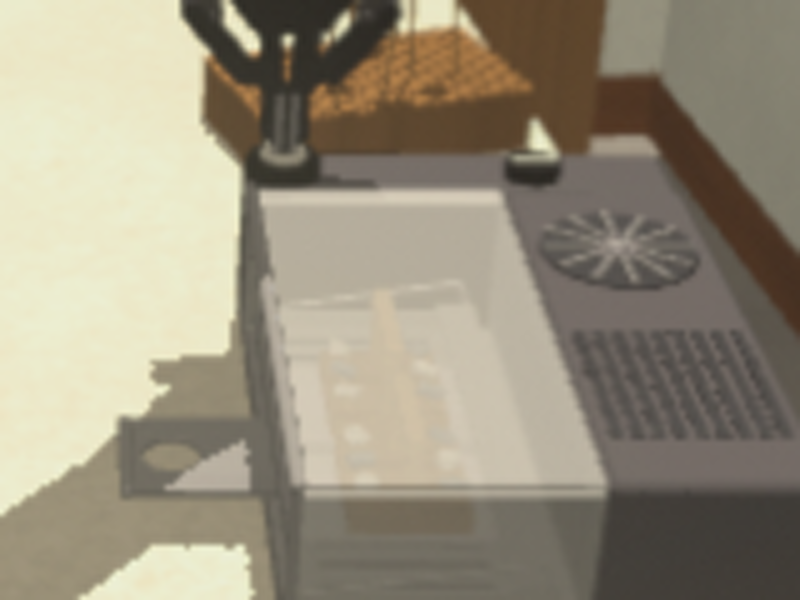

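The 12 N threshold was reached about 7 mm below the measured top. One more nudge while still pressed will confirm the bottom stop, then I'll back off and check.

Run:
```python
from h import *
import pickle
p=np.array([.7062,.1680,0])
c=robot.move_straight(p+[0,0,.126],vel=.02,contact_N=10); s=robot.sense(); print(c,s["tcp_pos"],s["wrist_force"])
robot.sleep(.2)
robot.move_straight(p+[0,0,.24],vel=.2)
robot.goto([.60,-.08,.33],[PI,0,YAW]); robot.sleep(.3)
w=robot.grab_frame("wrist"); s=robot.grab_frame("side"); t=robot.grab_frame("top")
pickle.dump((w,s,t),open("end.pkl","wb"))
save(w["image"],"endw"); save(s["image"],"ends"); save(t["image"],"endt"); save(crop(s["image"],320,180,480,300,5),"endc"); print(robot.sense()["t"])
```

```text
True [0.70633896 0.16809847 0.13237891] [-0.5416889  -0.74963716  4.79120947]
55.9917
```

View pics/endw.png

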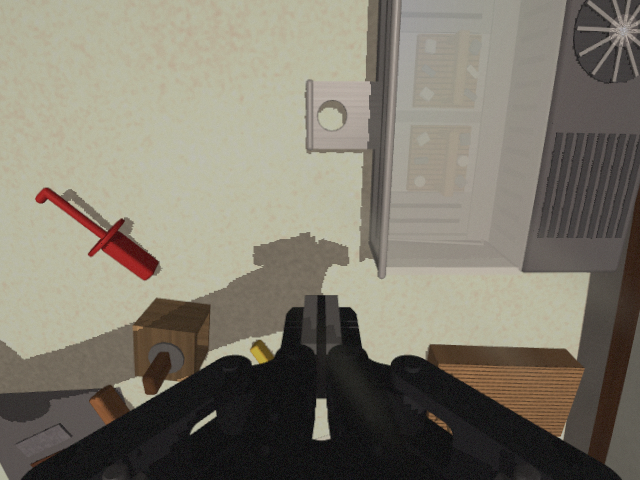

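View pics/ends.png

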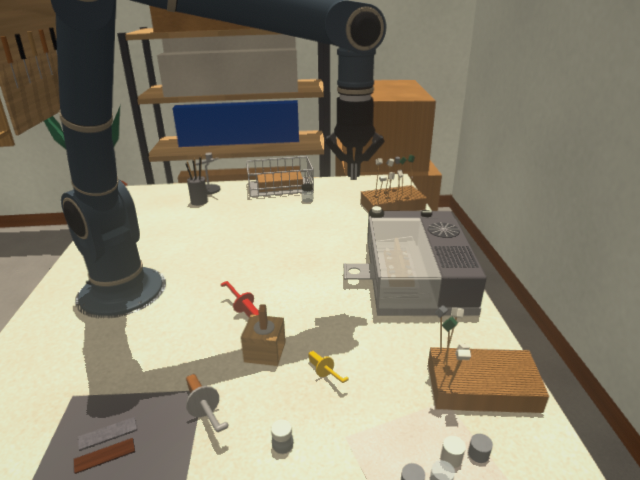

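View pics/endt.png

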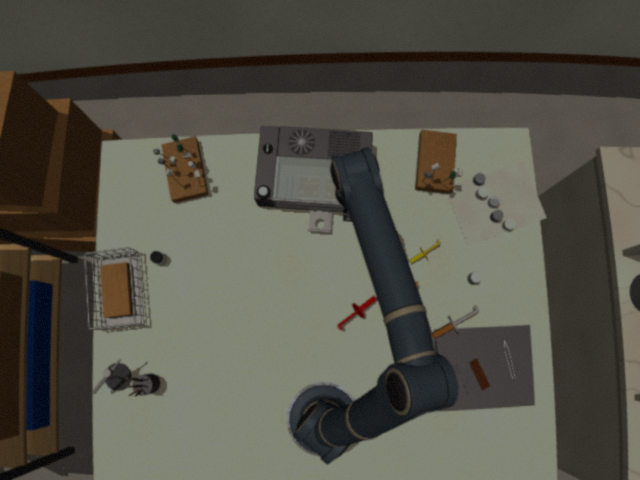

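View pics/endc.png

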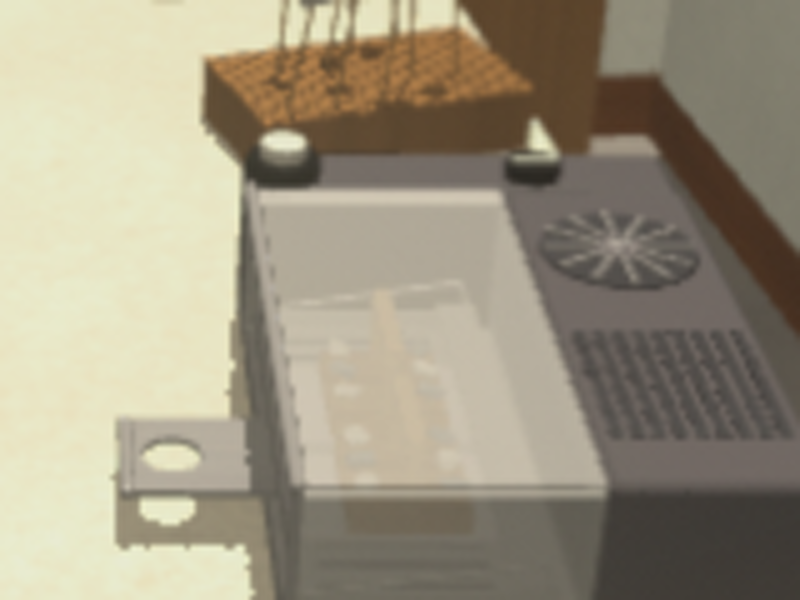

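All looks right: the tray is home with two boards under the hood, the button has sprung back, the puller hangs in its stand, and both jars are in place. Handing in.

Run:
```python
from plant import robot
print(robot.close_job()); print(robot.sense()["t"])
```

```text
the job is handed in; nothing more can be done
None
the job is handed in; nothing more can be done
```

The dryer is loaded and started, and the job was handed in at about 56 s of the 208 s allowed. No verdict was reported.

I hooked the tray out with the brown puller and hung the puller back in its stand. I set the only two boards on the bench side by side in the tray, each with one end tucked under the lip and swung down flat. Then I pushed the tray home and pressed the start button.

**What the last checks showed:**
- **Boards:** both lie flat and the right way up. Their back ends are under the lip and their front ends behind the front edge.
- **Puller:** it hangs as it did at the start.
- **Jars:** the two paint jars stand where they were in the first pictures. I compared them by eye and did not measure them.
- **Button:** it went down about 7 mm against my measured top (nominal travel 6 mm), did not go lower on a second push, and sprang back.

**What disagreed:** the tray ended 7.6 mm further in than where I first measured it. I take it to have started slightly ajar. The 162 mm I measured it drawn plus 7.6 mm comes to the 170 mm travel, and the last push met a firm stop at 15 N. Separately, the first pair of button views gave a poor height, so I re-measured it before pressing.

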